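# Hang slide carriers on the sloped drying rail and fit the keeper

## Task

Lift the glass measuring cylinder that stands against the drying rail out of the way and stand it upright on the worktop, a good hand's width clear of the bar. Then hang every slide carrier by its hook on the sloped bar and let it go, so that each rolls down to the stop or up against the carrier before it. Only when all hang there, lower the drilled keeper squarely over the tall rod until it lies flat on the shelf, its arm along the shelf and its nose over the bar; do not knock the cylinder over or disturb the timer and the crucible.

Things in the scene. Friction and masses are not known exactly. Their poses are not given: they have to be found in the camera images.
- stand: fixed stand of the drying rail. Origin on the worktop under the middle of the rail, z up; the rail runs along its y, from the stop at y = -155 mm (low end, bar 123 mm high) to the upright rod at y = +155 mm (high end, 167 mm). A shelf 40 mm wide at the rod (top 188 mm high) reaches from x = -22 to +128 mm, +x being the robot's side; thin leg under it at x = +112 mm.
- rail: the sloped bar, polished steel, 12 mm in diameter, falling 8 degrees to the stop; fixed. Origin on the bar's axis at the stop's face; y points up along the bar (313 mm to the rod's axis), x level and square to it. The stop is a plate 56 mm wide, from 18 mm above to 78 mm below the bar's axis. A carrier let go on the bar rolls down in about 2 s.
- load_point (a point): point on the bar's axis, 215 mm up the bar from the stop: a good place to hang a carrier (clear of the rod, and above a queue of three)
- rod_tip (a point): top of the upright rod, which is 14 mm in diameter with a round top, 268 mm above the worktop
- rod_seat (a point): point on the rod's axis at the top of the shelf, 188 mm above the worktop, on which the keeper comes to lie; axes as the stand's
- keeper: loose L-shaped metal keeper, 220 g, flat on the worktop behind a low fixed spill lip (12 mm). Origin on its hole's axis at its underside, z up. Hub 40 x 40 x 30 mm high with an upright 17 mm through hole; arm along +x to x = 135 mm, 26 mm wide, 10 mm thick, bearing a grip block; nose 20 mm wide, 10 mm thick, to y = -38 mm. Fitted, the arm lies along the shelf, the nose points down the rail: its axes are the stand's.
- keeper_boss (a point): point in the keeper's dark steel grip block, at x = 88 mm of the keeper, 35 mm above its underside; the block is 60 mm long (x 66 to 126 mm), 20 mm wide in y, its top 45 mm above the underside; the keeper's centre of mass is near x = 83 mm
- cylinder: glass measuring cylinder, 155 mm high, 60 g, standing; origin at the centre of its underside, z up: blue hexagonal foot 52 x 59 x 10 mm, plain tube of 29 mm diameter up to the top; grip the tube near its top. It starts beside the bar on the robot's side (axes about 38 mm apart), where hanging carriers would strike it.
- timer: white bench timer 57 x 68 x 24 mm, a bystander; origin at the centre of its underside
- crucible: small porcelain crucible, 34 mm wide, 30 mm high, a bystander; origin at the centre of its underside
- carrier0: white plastic slide carrier, 60 (x) x 44 (y) x 154 mm high, about 140 g; four alike, one may be absent (None). Origin: centre of its underside, z up. Basket z 0 to 34 mm (treat as a full block), stem up its -x side (x -23 to -18), roof z 111 to 116, under it two rollers (x -17 to 17, undersides at z 93), hook lip down the +x side (x 18 to 23) to z 74: the hook's mouth is on +x, z 34 to 74. See also carrier1 to 3.
- carrier0_hook (a point): the place in carrier0's hook where the bar's axis lies when it hangs properly: 87 mm above the carrier's underside, on its centre line
- carrier1: slide carrier, same as carrier0. On the roof stands its grip tab, 10 mm thick in x, 32 mm wide in y, z 116 to 154 mm. It starts upright on the worktop.
- carrier1_hook (a point): the place in carrier1's hook where the bar's axis lies when it hangs properly: 87 mm above the carrier's underside, on its centre line
- carrier2: slide carrier, same as carrier0. It is to hang on the bar by its two rollers (15 mm in diameter, axles along x, at y -14 and +14 mm), leaning with its slope, basket under the bar; either way round will do.
- carrier2_hook (a point): the place in carrier2's hook where the bar's axis lies when it hangs properly: 87 mm above the carrier's underside, on its centre line
- carrier3: slide carrier, same as carrier0. To hang it, bring the bar in sideways through the hook's mouth (between lip and basket), then lower it; let go, it rolls down by itself.
- carrier3_hook (a point): the place in carrier3's hook where the bar's axis lies when it hangs properly: 87 mm above the carrier's underside, on its centre line

How it is judged:
On the way, in this order (a step that is already met when the one before it is completed fails the run):
1. the measuring cylinder stands upright and released, clear of the rail ((x of cylinder in the frame of stand below -0.09 m or x of cylinder in the frame of stand above 0.09 m or y of cylinder in the frame of stand below -0.27 m or y of cylinder in the frame of stand above 0.27 m) and angle between cylinder's own z axis and vertical below 0.1 rad and height (world z) of cylinder below 0.01 m and linear speed of cylinder below 0.03 m/s and contact force between the fingers and cylinder below 0.1 N), for 0.2 s.
2. every carrier hangs at rest on the bar, in an unbroken row from the stop (x of carrier0_hook in the frame of rail between -0.014 and 0.014 m and z of carrier0_hook in the frame of rail between -0.009 and 0.009 m and linear speed of each of carrier0, carrier1, carrier2, carrier3 below 0.03 m/s and y of each of carrier0_hook, carrier1_hook, carrier2_hook, carrier3_hook in the frame of rail below 0.172 m and (y of carrier0_hook in the frame of rail below 0.029 m or distance between carrier0_hook and carrier1_hook below 0.052 m or distance between carrier0_hook and carrier2_hook below 0.052 m or distance between carrier0_hook and carrier3_hook below 0.052 m) and x of carrier1_hook in the frame of rail between -0.014 and 0.014 m and z of carrier1_hook in the frame of rail between -0.009 and 0.009 m and (y of carrier1_hook in the frame of rail below 0.029 m or distance between carrier1_hook and carrier0_hook below 0.052 m or distance between carrier1_hook and carrier2_hook below 0.052 m or distance between carrier1_hook and carrier3_hook below 0.052 m) and x of carrier2_hook in the frame of rail between -0.014 and 0.014 m and z of carrier2_hook in the frame of rail between -0.009 and 0.009 m and (y of carrier2_hook in the frame of rail below 0.029 m or distance between carrier2_hook and carrier0_hook below 0.052 m or distance between carrier2_hook and carrier1_hook below 0.052 m or distance between carrier2_hook and carrier3_hook below 0.052 m) and x of carrier3_hook in the frame of rail between -0.014 and 0.014 m and z of carrier3_hook in the frame of rail between -0.009 and 0.009 m and (y of carrier3_hook in the frame of rail below 0.029 m or distance between carrier3_hook and carrier0_hook below 0.052 m or distance between carrier3_hook and carrier1_hook below 0.052 m or distance between carrier3_hook and carrier2_hook below 0.052 m) and y of any of carrier0_hook, carrier1_hook, carrier2_hook, carrier3_hook in the frame of rail below 0.029 m), for 0.2 s.
3. the keeper lies flat on the shelf over the rod (horizontal distance between keeper and rod_seat below 0.005 m and z of keeper in the frame of rod_seat between -0.005 and 0.005 m and angle between keeper's own z axis and vertical below 0.06 rad and angle between the x axis of keeper and the x axis of stand, either way round below 0.21 rad and y of keeper in the frame of stand above 0.145 m and x of keeper_boss in the frame of stand above 0.06 m and linear speed of keeper below 0.03 m/s), for 0.2 s.
At the end, for the whole second after the job is handed in: Cylinder upright on the worktop, over 90 mm sideways from the bar (or 270 mm along from mid-rail); all carriers at rest on the bar in an unbroken row from the stop (gaps under 7 mm); keeper over the rod, flat on the shelf (5 mm, 0.06 rad), arm along it within 12 degrees (all of step 2 and all of step 3 and (x of cylinder in the frame of stand below -0.09 m or x of cylinder in the frame of stand above 0.09 m or y of cylinder in the frame of stand below -0.27 m or y of cylinder in the frame of stand above 0.27 m) and angle between cylinder's own z axis and vertical below 0.1 rad and height (world z) of cylinder below 0.01 m and linear speed of cylinder below 0.03 m/s); the robot touches nothing.
It fails at once if the measuring cylinder is knocked over (angle between cylinder's own z axis and vertical above 0.7 rad).
It fails at once if the timer is disturbed (moved over 40 mm) (distance of timer from where it was at the start of the episode above 0.04 m).
It fails at once if the crucible is disturbed (moved over 40 mm) (distance of crucible from where it was at the start of the episode above 0.04 m).
Of carrier0, carrier1, carrier2, carrier3 only 3 to 4 are there at a start; the rules pass over those that are not, and their reading is None.
At some moment in a run one of keeper may be knocked a few centimetres aside while the robot is not near it.
It also fails if it takes over 192 s, if anything falls off the work surface, if the arm or the gripper's body presses on something with over 40 N, if the wrist force passes 120 N, or if a joint passes its speed limit or range.

## Robot

A 6-joint arm with a two-finger parallel gripper is mounted at the origin on a cart in front of the work surface, level with it; the furniture and walls round the work are solid. World frame = base frame: x ahead of the robot, y to its left, z up, the work surface at z = 0. Lengths are in m, angles in rad, forces in N, time in s.
With the tool pointing down it reaches from about 0.3 to 0.75 m from the base axis. Payload 8.5 kg.
Tool frame: the origin (TCP) lies midway between the tips of the shut fingers; the grasp point (between the pads) lies 19 mm behind it; z points along the fingers, y is the line along which they close (so a half turn about z gives the same grasp; the last joint's range is limited). The gripper opens to 88 mm and grips with 3 to 60 N. Pads are 18 mm wide; open, the fingers measure 123 mm over their backs; the gripper's body (75 mm by 187 mm) begins 45 mm behind the grasp point.
Start: joints at [0.891, 0.381, 1.297, -0, 1.464, -0.215], TCP at [0.247, 0.492, 0.239] pointing down, gripper open.
Joint ranges: [-3.11, 3.11], [-0.89, 2.33], [0.22, 2.48], [-1.42, 4.56], [0.17, 2.85], [-2.88, 2.88]. Speed limits (rad/s): [2.39, 2.39, 3.14, 3.14, 3.14, 3.14].

## Interface

Orientations are given as a unit quaternion [x, y, z, w].
In Python, from station import get_obs, capture, close_job gives the robot as it stands. The module is installed in compiled form; this text tells all that it offers.
- The arm moves only by the tool drive_tool, never from a script. Its argument "targets" is a list that holds one entry, the list of rows, each a list of 7 numbers: the shift along the tool's x, y, z in cm, then the turn, a rotation vector about the tool's x, y, z in rad, then the finger opening in cm, from 0 to 8.81. A call has 1 to 10 rows; each row shifts and turns the commanded pose from where the row before left it, along the tool's axes as they then stand; what a row does not reach is not made up. A row lasts 1/8 s, in which the tool goes at most 62.5 mm and 10.7 degrees, less where a joint would pass 70% of its speed; a pose out of reach is approached as far as the arm can. A call with a gripper value outside its range is refused whole. The fingers move at their own pace and stop on an object; "newtons" is the grip in N (left out, the last holds). Time passes only in rows, so rows that do not move let the fingers close. It gives the time, the measured TCP pose, the force, the opening and the grip force at its end, in the units of the state.
- get_obs(): the state, without advancing time (a new reading comes with each control period).
- capture(name): name is "side" or "top"; returns a dict with "pixels" (384x512x3 uint8, red, green, blue), "z_map" (384x512 float32, m along the optical axis (not along the pixel's ray), 0 where there is no reading), "vertical_fov" (degrees; the focal length in pixels is half the picture's height over the tangent of half this angle, whatever the lens; pixels are square), "cx", "cy" (the principal point, pixels), "dist" ([k1, k2, p1, p2, k3] as OpenCV has them; the pictures are not rectified), "rvec" (rotation vector, rad) and "tvec" (3), from world to camera coordinates, as OpenCV has them. Camera axes: x right, y down, z forward; pixel columns grow to the right and rows downward; lengths in m; the calibration is good to about 2 mm. A picture is of the moment at which its call begins.
- close_job(): hands the job in; it is judged then, once.
The state is a dict: "clock": time; "joints": joint angles; "dq": joint speeds; "joint_efforts": joint torques, N m; "eef_pos": TCP position; "tool_rot": TCP orientation; "force": force on the tool from outside, world axes, zero at the start; "wrist_torque": the same for the moment, N m; "grip_width": finger opening in m; "grip_force": force on a finger pad.
Only numpy, scipy, OpenCV 4.12 (cv2) and the standard library are available. Lean on these libraries where they do the work, as an engineer would, in place of code of your own. Each camera call takes 0.05 s, during which the arm holds its last target. There are 200 camera calls.

## Working session

There is one attempt and no reset: what is moved stays moved. The work goes in short steps, Python scripts to look and compute and a tool call to move; the robot and the scene stay as the last step left them, time stands still between calls to the robot, and variables do not carry over. Pictures are saved under pics/ and viewed, at most 14 in all, crops included, and the job is handed in when it is done.

Besides the shell and the picture viewer there is one more tool, called as name(argument=value, ...), one argument or row to a line, values as JSON. drive_tool: Moves the arm, as the interface text tells. Its arguments: {"type":"object","properties":{"targets":{"type":"array","items":{"type":"array","items":{"type":"array","items":{"type":"number"}}}},"newtons":{"type":"number"}},"required":["targets"]}

```bash
mkdir -p pics
cat > h.py <<'E'
import numpy as np, cv2, json
from station import get_obs, capture, close_job
from scipy.spatial.transform import Rotation as R
def cap(n,name=None):
    c=capture(n)
    if name: cv2.imwrite('pics/'+name+'.png',c['pixels'][:,:,::-1])
    c['K']=np.array([[192/np.tan(np.radians(c['vertical_fov']/2)),0,c['cx']],[0,192/np.tan(np.radians(c['vertical_fov']/2)),c['cy']],[0,0,1.]])
    c['dist']=np.array(c['dist'],float); c['Rm']=cv2.Rodrigues(np.array(c['rvec'],float))[0]; c['t']=np.array(c['tvec'],float).ravel()
    return c
def cloud(c):
    v,u=np.mgrid[0:384,0:512]
    p=cv2.undistortPoints(np.stack([u,v],-1).reshape(-1,1,2).astype(float),c['K'],c['dist']).reshape(384,512,2)
    z=c['z_map'][...,None]
    X=np.concatenate([p*z,z],-1)-c['t']
    W=X@c['Rm']; W[c['z_map']<=0]=np.nan
    return W
def proj(c,P): return cv2.projectPoints(np.array(P,float).reshape(-1,1,3),np.array(c['rvec'],float),np.array(c['tvec'],float),c['K'],c['dist'])[0].reshape(-1,2)
def plane(c,u,v,z):
    p=cv2.undistortPoints(np.array([[[u,v]]],float),c['K'],c['dist']).ravel()
    d=c['Rm'].T@np.r_[p,1]; o=-c['Rm'].T@c['t']
    return o+d*(z-o[2])/d[2]
E
python3 - <<'E'
from h import *
for n in('side','top'):
    c=cap(n,n+'0'); print(n,-c['Rm'].T@c['t'],c['Rm'][2],c['vertical_fov'],c['dist'])
    W=cloud(c); np.save(n+'0.npy',W)
o=get_obs();print(o)
E
```

```text
side [ 0.53622187 -0.87689841  0.57717395] [ 0.06011267  0.88170565 -0.46795472] 55.09673671393777 [-0.02139138  0.          0.          0.          0.        ]
top [ 0.4268447  -0.11734065  1.29026329] [ 0.16376843 -0.00671222 -0.98647597] 46.12841716921059 [-0.10952342  0.          0.          0.          0.        ]
{'clock': 0.1, 'joints': array([ 8.90682256e-01,  3.81135036e-01,  1.29811407e+00,  9.76835655e-06,
        1.46357384e+00, -2.15307368e-01]), 'dq': array([ 0.00010331,  0.00108353,  0.00018358,  0.00133589, -0.0004212 ,
        0.00066967]), 'joint_efforts': array([ 3.43795655e-03, -4.38652182e+01, -2.24913704e+01,  7.14854384e-02,
        3.42033897e-02, -9.37393565e-05]), 'eef_pos': array([0.24639522, 0.49146754, 0.23821997]), 'tool_rot': array([ 2.30317393e-01,  9.73115368e-01, -5.52416711e-04, -2.70676400e-04]), 'force': array([0.37631152, 1.21308444, 0.58294305]), 'wrist_torque': array([ 0.00212805, -0.00777013, -0.0090363 ]), 'grip_force': 0.0, 'grip_width': 0.08827157925035517}
```

View pics/side0.png

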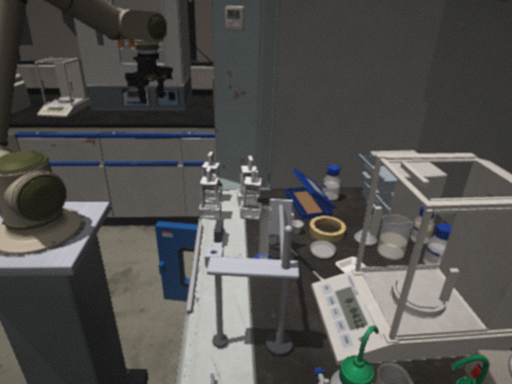

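View pics/top0.png

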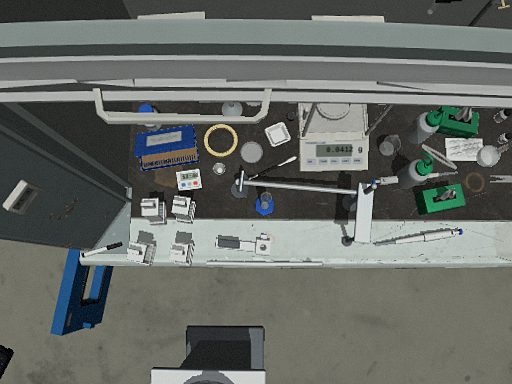

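Run:
```python
from h import *
im=cv2.imread('pics/top0.png')
a=cv2.resize(im[125:275,125:275],None,fx=4,fy=4,interpolation=cv2.INTER_CUBIC)
b=cv2.resize(im[150:275,215:415],None,fx=4,fy=4,interpolation=cv2.INTER_CUBIC)
cv2.imwrite('pics/ca.png',a);cv2.imwrite('pics/cb.png',b)
W=np.load('top0.npy')
for r in range(190,270,4): print(r,[(None if np.isnan(z) else int(1000*z)) for z in W[r,132:276:4,2]])
print(W[250,160],W[210,260],W[178,187])
print('shelf'); 
for r in range(180,246,5): print(r,[tuple((1000*W[r,c]).round().astype(int)) if not np.isnan(W[r,c,0]) else None for c in range(348,384,5)])
```

```text
190 [-5, -4, -5, -7, -1, -5, -6, -4, 2, -3, 1, -4, 6, 6, -3, 0, -1, 2, -8, -4, -3, 1, -5, -3, -2, 10, 11, 137, 102, 7, 0, -6, -4, -2, -3, -5]
194 [-3, -3, -2, -2, 1, -2, -3, -5, -3, -4, -3, -1, None, -2, -4, -6, 2, -4, -4, -4, -2, -6, -2, 0, -4, 7, 6, 7, 93, 0, -2, -1, -4, 139, 145, 0]
198 [-7, -2, -2, -6, 3, -3, 109, -3, -2, -1, -1, 114, 115, 113, 113, 0, -4, -2, -7, 0, -4, -2, -6, 0, -3, -6, -4, 8, -2, -6, -9, -1, 6, 72, 88, -5]
202 [0, -4, 1, 112, 151, 147, 114, 34, 0, -2, -6, 154, 150, 153, 112, 31, -4, 3, 4, -2, -5, -2, 0, -1, -5, -1, -1, -3, -8, -3, -4, 6, 6, 148, 156, 6]
206 [-5, -5, -4, 148, 140, 139, 115, 28, 25, -1, 113, 112, 121, 132, 110, 9, -2, -5, -3, 0, -6, -5, -6, -6, -2, -1, -4, -4, -8, -2, 0, 7, 7, 73, 53, 8]
210 [-4, -5, -4, 115, 115, 113, 115, 9, 19, -4, 120, 114, 115, 109, 118, 30, -2, -4, -2, -1, -3, -1, 0, -6, -6, 0, 2, -4, -3, -3, -2, 4, 1, 7, 8, 6]
214 [-4, 0, -6, 115, 115, 110, 114, 35, 24, 0, -7, 96, 105, 117, 8, 28, -3, -2, -1, 0, -9, -5, -4, 0, 0, 0, -3, -3, -5, -8, -2, -1, -6, 3, -3, -6]
218 [-4, -3, -1, -1, 74, 73, 71, 69, 29, -3, 1, 37, 32, 48, 57, 4, 
[... 6630 characters left out ...]
9), np.int64(-387), np.int64(106)), (np.int64(504), np.int64(-381), np.int64(187)), (np.int64(504), np.int64(-394), np.int64(186)), (np.int64(504), np.int64(-407), np.int64(186)), (np.int64(517), np.int64(-470), np.int64(0)), (np.int64(517), np.int64(-485), np.int64(-3)), (np.int64(517), np.int64(-500), np.int64(-1))]
245 [(np.int64(502), np.int64(-395), np.int64(7)), (np.int64(503), np.int64(-413), np.int64(-9)), (np.int64(503), np.int64(-427), np.int64(-7)), (np.int64(503), np.int64(-441), np.int64(-4)), (np.int64(503), np.int64(-456), np.int64(-5)), (np.int64(503), np.int64(-471), np.int64(-6)), (np.int64(503), np.int64(-486), np.int64(-5)), (np.int64(503), np.int64(-502), np.int64(-10))]
```

View pics/ca.png

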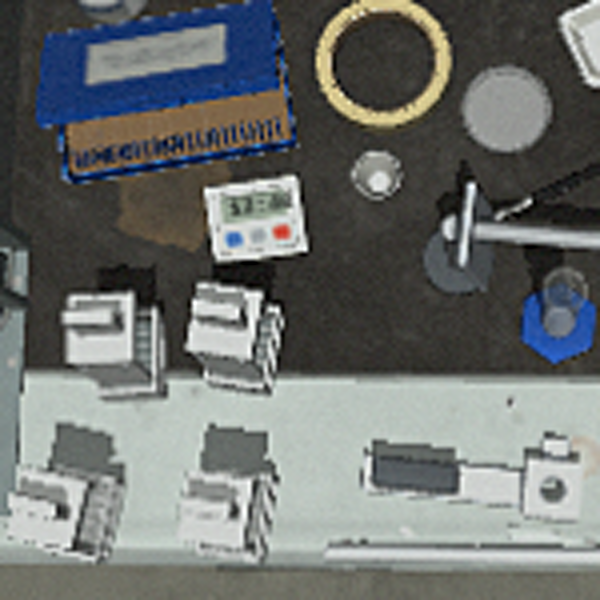

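View pics/cb.png

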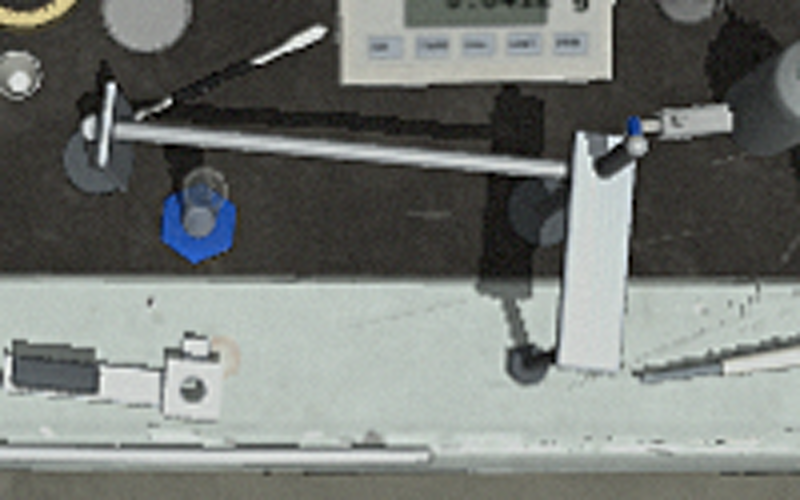

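Run:
```python
from h import *
W=np.load('top0.npy'); P=W.reshape(-1,3)
np.set_printoptions(precision=4,suppress=True)
def rect(m):
    Q=P[m]; 
    r=cv2.minAreaRect((Q[:,:2]*1000).astype(np.float32)); return len(Q),np.round(np.r_[r[0],r[1],r[2]],1)
V,U=[a.ravel() for a in np.mgrid[0:384,0:512]]
for n,(u0,u1,v0,v1) in dict(A=(139,168,195,226),B=(169,197,192,226),C=(125,157,238,268),D=(168,197,238,268)).items():
    m=(U>=u0)&(U<u1)&(V>=v0)&(V<v1)
    t=m&(P[:,2]>.144)&(P[:,2]<.16); r=m&(P[:,2]>.107)&(P[:,2]<.123)
    print(n,'tab',rect(t),'roof',rect(r),'basket',rect(m&(P[:,2]>.02)&(P[:,2]<.042)),'mid',rect(m&(P[:,2]>.045)&(P[:,2]<.068)), 'lip',rect(m&(P[:,2]>.078)&(P[:,2]<.105)))
m=(U>245)&(U<285)&(V>180)&(V<222)
print('cyl foot',rect(m&(P[:,2]>.004)&(P[:,2]<.014)),'cyl tube',rect(m&(P[:,2]>.03)&(P[:,2]<.2)))
m=(U>210)&(U<280)&(V>230)&(V<259)
print('kblock',rect(m&(P[:,2]>.038)&(P[:,2]<.052)),'hub',rect(m&(P[:,2]>.024)&(P[:,2]<.036)))
m=(U>340)&(U<390)&(V>170)&(V<250)
print('shelf',rect(m&(P[:,2]>.18)&(P[:,2]<.196)),'rodtip',rect(m&(P[:,2]>.255)))
m=(U>249)&(U<352)&(V>174)&(V<196)&(P[:,2]>.1)&(P[:,2]<.18)
Q=P[m]; c=Q.mean(0); d=np.linalg.svd(Q-c)[2][0]; print('bar',len(Q),c,d,np.degrees(np.arctan2(d[0],-d[1])))
c=cap('top')
for nm,(u,v,z) in dict(cylL=(125+550/4,125+290/4,.155),cylc_cb=(215+206/4,150+188/4,.155),foot=(125+560/4,125+326/4,.01),rod=(215+637/4,150+145/4,.265),hole=(215+193/4,150+389/4,.03),hole2=(125+552/4,125+489/4,.03),timer=(189,180,.024),cruc=(219,169,.03)).items(): print(nm,plane(c,u,v,z))
S=cv2.imread('pics/side0.png'); cv2.imwrite('pics/cs.png',cv2.resize(S[140:280,190:300],None,fx=5,fy=4.2,interpolation=cv2.INTER_CUBIC)[:,:])
```

```text
A tab (51, array([592.9, 151.1,  11.1,  29.5,   1.5])) roof (204, array([590.9, 151.7,  47.2,  41. ,   3.3])) basket (115, array([585.4, 151.2,  61.1,  44.8,   2.6])) mid (24, array([564.6, 149.8,   3.5,  39.2,   5.6])) lip (43, array([580.4, 138.8,  28.3,  58.2,  54.9]))
B tab (53, array([598.9,  68.5,  31.3,  10.4,  82.3])) roof (223, array([596.8,  68.8,  44.9,  46.3,  82.8])) basket (89, array([592.5,  69.1,  44.5,  61.1,  82.4])) mid (17, array([571.2,  71.2,  37. ,   1.7,  80.6])) lip (30, array([580.9,  59.7,  25. ,  53.3,  37.5]))
C tab (51, array([472.7, 180.4,  32.2,   9.8,  78.8])) roof (251, array([472.9, 181. ,  44.6,  46.4,  78.6])) basket (92, array([472.9, 180. ,  43.9,  61. ,  78.7])) mid (5, array([449.1, 167.5,   5.6,   3.9,  63. ])) lip (18, array([469.3, 162.9,   7. ,  48.7,  80.2]))
D tab (47, array([471.9,  70.8,  31. ,   9.9,  86.8])) roof (241, array([473.3,  70.5,  44.6,  43.8,  81.9])) basket (86, array([473.6,  70.6,  44.5,  57.7,  81.9])) mid (2, array([451.4,  54.1,   0.7,   0. , 117.4])) lip (11, array([472.6,  66.8,  34.8,  48. ,  78.6]))
cyl foot (151, array([ 617.8, -153.1,  125.8,   55.2,   30.8])) cyl tube (342, array([ 629.9, -150.7,  100.7,   56.9,   85.1]))
kblock (155, array([501.4, -55.6,  59.6,  19.7,  84.4])) hub (182, array([ 496.6, -108.6,  125. ,   40.3,   84.7]))
shelf (907, array([ 572.6, -397.7,   42.1,  147.9,   84. ])) rodtip (28, array([ 624.6, -402.5,   12.3,   11.3,   58.6]))
bar 506 [ 0.6403 -0.2387  0.1477] [-0.0834 -0.9875  0.134 ] -4.824782726227312
cylL [ 0.6124 -0.146   0.155 ]
cylc_cb [ 0.6138 -0.1562  0.155 ]
foot [ 0.6101 -0.157   0.01  ]
rod [ 0.6239 -0.4045  0.265 ]
hole [ 0.4925 -0.1522  0.03  ]
hole2 [ 0.4925 -0.1515  0.03  ]
timer [0.6824 0.0617 0.024 ]
cruc [ 0.7142 -0.0241  0.03  ]
```

View pics/cs.png

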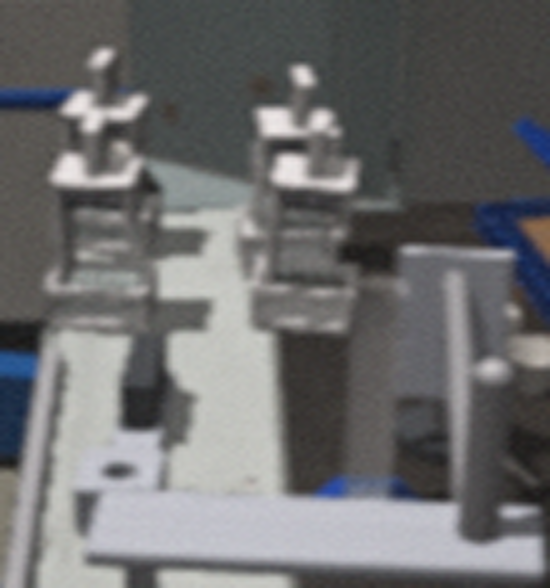

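```bash
cat >> h.py <<'E'
def rot(yaw,tilt=0):  # tool y at world angle yaw, tool down, tilt about tool y (deg)
    B=np.array([[0,1,0],[1,0,0],[0,0,-1.]])
    return R.from_euler('z',yaw,degrees=True)*R.from_matrix(B)*R.from_euler('y',tilt,degrees=True)
def plan(wps,step=5.5):
    """wps: (x,y,z,yaw,tilt,open_cm[,step]) or int n, hold rows"""
    o=get_obs(); p=np.array(o['eef_pos']); q=R.from_quat(o['tool_rot']); rows=[]; op=None
    for w in wps:
        if isinstance(w,int): rows+=[[0]*6+[op]]*w; continue
        st=w[6] if len(w)>6 else step
        p1=np.array(w[:3]); q1=rot(w[3],w[4]); op=w[5]
        dv=(q.inv()*q1).as_rotvec()
        n=max(1,int(np.ceil(np.linalg.norm(p1-p)*100/st)),int(np.ceil(np.degrees(np.linalg.norm(dv))/9)))
        for i in range(n):
            d=q.inv().apply((p1-p)/n)*100 if i==0 else d
            qi=q*R.from_rotvec(dv*i/n)
            t=qi.inv().apply((p1-p)/n)*100
            rows.append([round(float(x),2) for x in t]+[round(float(x),3) for x in dv/n]+[op])
        p,q=p1,q1
    for i in range(0,len(rows),10): print(json.dumps(rows[i:i+10]).replace('-0.0,','0,').replace('0.0,','0,'))
def st():
    o=get_obs(); print(round(o['clock'],2),np.round(o['eef_pos'],4),'w',round(o['grip_width'],4),'gf',round(o['grip_force'],1),'F',np.round(o['force'],1))
E
python3 - <<'E'
from h import *
W=np.load('side0.npy').reshape(-1,3)
for n,(x,y,a) in dict(A=(.5925,.151,2.6),B=(.598,.0687,-7.6),C=(.4728,.1805,-11.3),D=(.4728,.0707,-8.1)).items():
    a=np.radians(a); L=(W[:,:2]-[x,y])@np.array([[np.cos(a),-np.sin(a)],[np.sin(a),np.cos(a)]])
    for s,nm in((-1,'-x'),(1,'+x')):
        m=(abs(L[:,0]-s*21)<0)|((abs(s*L[:,0]-.021)<.006)&(abs(L[:,1])<.028))
        print(n,nm,np.histogram(W[m,2],bins=[.04,.05,.06,.07,.08,.09,.1,.11])[0])
print('cyl')
plan([(.61,-.156,.26,85,0,5.0),(.61,-.156,.165,85,0,5.0)])
E
```

```text
A -x [ 3  2  5  5  7  8 15]
A +x [0 0 0 0 0 4 6]
B -x [ 5  6  7  8  5 10 13]
B +x [0 0 0 5 5 6 7]
C -x [ 0  0  0  4 10  6 11]
C +x [ 0  0  0  3  9 11 15]
D -x [13 17 16 12  7  9 10]
D +x [ 0  0  0  6 14 12 17]
cyl
[[-4.39, -2.97, -0.15, 0, 0, -0.027, 5.0], [-4.31, -3.09, -0.15, 0, 0, -0.027, 5.0], [-4.23, -3.2, -0.15, 0, 0, -0.027, 5.0], [-4.14, -3.32, -0.15, 0, 0, -0.027, 5.0], [-4.05, -3.43, -0.15, 0, 0, -0.027, 5.0], [-3.96, -3.53, -0.15, 0, 0, -0.027, 5.0], [-3.86, -3.64, -0.15, 0, 0, -0.027, 5.0], [-3.76, -3.74, -0.15, 0, 0, -0.027, 5.0], [-3.66, -3.84, -0.15, 0, 0, -0.027, 5.0], [-3.55, -3.94, -0.15, 0, 0, -0.027, 5.0]]
[[-3.44, -4.03, -0.15, 0, 0, -0.027, 5.0], [-3.33, -4.13, -0.15, 0, 0, -0.027, 5.0], [-3.22, -4.21, -0.15, 0, 0, -0.027, 5.0], [-3.11, -4.3, -0.15, 0, 0, -0.027, 5.0], [0, 0, 4.75, 0, 0, 0, 5.0], [0, 0, 4.75, 0, 0, 0, 5.0]]
```

drive_tool(
  targets=[
    [[-4.39,-2.97,-0.15,0,0,-0.027,5.0],[-4.31,-3.09,-0.15,0,0,-0.027,5.0],[-4.23,-3.2,-0.15,0,0,-0.027,5.0],[-4.14,-3.32,-0.15,0,0,-0.027,5.0],[-4.05,-3.43,-0.15,0,0,-0.027,5.0],[-3.96,-3.53,-0.15,0,0,-0.027,5.0],[-3.86,-3.64,-0.15,0,0,-0.027,5.0],[-3.76,-3.74,-0.15,0,0,-0.027,5.0],[-3.66,-3.84,-0.15,0,0,-0.027,5.0],[-3.55,-3.94,-0.15,0,0,-0.027,5.0]],
  ],
  newtons=10,
)

```text
clock: 1.4
eef_pos: [0.5068, 0.0275, 0.2537]
tool_rot: [0.097, 0.995, 0.0, -0.0]
force: [0.4, 0.8, 0.5]
grip_width: 0.0499
grip_force: 0.0
```

drive_tool(
  targets=[
    [[-3.44,-4.03,-0.15,0,0,-0.027,5.0],[-3.33,-4.13,-0.15,0,0,-0.027,5.0],[-3.22,-4.21,-0.15,0,0,-0.027,5.0],[-3.11,-4.3,-0.15,0,0,-0.027,5.0],[0,0,0,0,0,0,5.0],[0,0,0,0,0,0,5.0],[0,0,0,0,0,0,5.0]],
  ],
)

```text
clock: 2.28
eef_pos: [0.6099, -0.1545, 0.2601]
tool_rot: [0.043, 0.999, 0.0, 0.0]
force: [-0.5, 0.8, 0.2]
grip_width: 0.0498
grip_force: 0.0
```

Run:
```python
from h import *
st(); print(R.from_quat(get_obs()['tool_rot']).as_matrix().round(3))
c=cap('top','t1'); s=cap('side','s1')
im=cv2.imread('pics/t1.png');im2=cv2.imread('pics/s1.png')
cv2.imwrite('pics/c1.png',np.hstack([cv2.resize(im[150:250,220:320],(400,400)),cv2.resize(im2[180:280,220:320],(400,400))]))
print('proj axis top/side of cyl', proj(c,[[.61,-.156,.155],[.61,-.156,0]]),proj(s,[[.61,-.156,.155],[.61,-.156,0]]))
plan([(.61,-.156,.17,85,0,5.0),(.61,-.156,.125,85,0,5.0,2),1])
```

```text
2.27 [ 0.6099 -0.1545  0.2601] w 0.0498 gf 0.0 F [-0.5  0.8  0.2]
[[-0.996  0.086  0.   ]
 [ 0.086  0.996  0.   ]
 [-0.     0.    -1.   ]]
proj axis top/side of cyl [[266.40626202 198.48490608]
 [264.53622155 207.00734055]] [[264.51348572 207.88062995]
 [262.18166445 261.9839941 ]]
[[-0.01, -0.06, 4.51, 0, 0, 0.001, 5.0], [-0.01, -0.06, 4.51, 0, 0, 0.001, 5.0], [0, 0, 1.5, 0, 0, 0, 5.0], [0, 0, 1.5, 0, 0, 0, 5.0], [0, 0, 1.5, 0, 0, 0, 5.0], [0, 0, 0, 0, 0, 0, 5.0]]
```

View pics/c1.png

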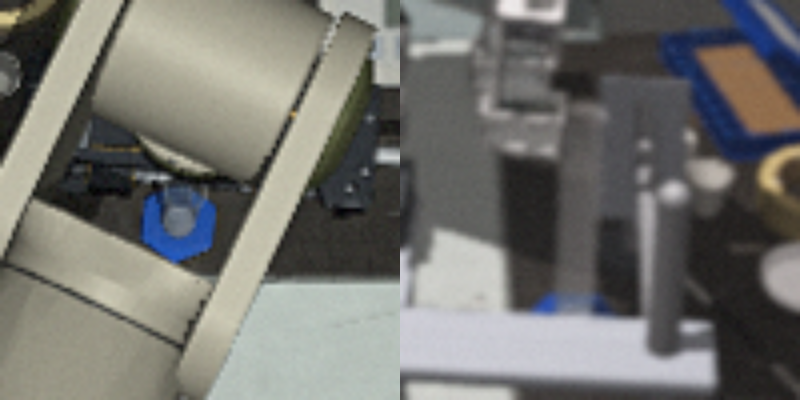

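drive_tool(
  targets=[
    [[0,-0.06,4.51,0,0,0.001,5.0],[0,-0.06,4.51,0,0,0.001,5.0],[0,0,1.5,0,0,0,5.0],[0,0,1.5,0,0,0,5.0],[0,0,1.5,0,0,0,5.0],[0,0,0,0,0,0,1.0],[0,0,0,0,0,0,1.0],[0,0,0,0,0,0,1.0],[0,0,0,0,0,0,1.0],[0,0,0,0,0,0,1.0]],
  ],
  newtons=10,
)

```text
clock: 3.62
eef_pos: [0.6104, -0.157, 0.1253]
tool_rot: [0.044, 0.999, -0.0, 0.001]
force: [0.2, 0.1, 3.9]
grip_width: 0.0281
grip_force: 9.9
```

Run:
```python
from h import *
st(); p=get_obs()['eef_pos']; z=p[2]
plan([(p[0],p[1],z+.05,85,0,1.0,2.5),(.505,-.25,z+.05,85,0,1.0,3.5),2,(.505,-.25,z+.001,85,0,1.0,1.7),2])
```

```text
3.62 [ 0.6104 -0.157   0.1253] w 0.0281 gf 9.9 F [0.2 0.1 3.9]
[[0, 0, -2.5, 0, 0.001, -0.001, 1.0], [0, 0, -2.5, 0, 0.001, -0.001, 1.0], [1.94, -2.04, 0, 0, 0, 0, 1.0], [1.94, -2.04, 0, 0, 0, 0, 1.0], [1.94, -2.04, 0, 0, 0, 0, 1.0], [1.94, -2.04, 0, 0, 0, 0, 1.0], [1.94, -2.04, 0, 0, 0, 0, 1.0], [0, 0, 0, 0, 0, 0, 1.0], [0, 0, 0, 0, 0, 0, 1.0], [0, 0, 1.63, 0, 0, 0, 1.0]]
[[0, 0, 1.63, 0, 0, 0, 1.0], [0, 0, 1.63, 0, 0, 0, 1.0], [0, 0, 0, 0, 0, 0, 1.0], [0, 0, 0, 0, 0, 0, 1.0]]
```

drive_tool(
  targets=[
    [[0,0,-2.5,0,0,0,1.0],[0,0,-2.5,0,0,0,1.0],[1.94,-2.04,0,0,0,0,1.0],[1.94,-2.04,0,0,0,0,1.0],[1.94,-2.04,0,0,0,0,1.0],[1.94,-2.04,0,0,0,0,1.0],[1.94,-2.04,0,0,0,0,1.0],[0,0,0,0,0,0,1.0],[0,0,0,0,0,0,1.0],[0,0,1.63,0,0,0,1.0]],
  ],
)

```text
clock: 4.88
eef_pos: [0.5055, -0.2496, 0.1589]
tool_rot: [0.044, 0.999, -0.001, 0.001]
force: [-0.2, -0.1, -0.7]
grip_width: 0.0284
grip_force: 9.9
```

drive_tool(
  targets=[
    [[0,0,1.63,0,0,0,1.0],[0,0,0.8,0,0,0,1.0],[0,0,0.75,0,0,0,1.0],[0,0,0,0,0,0,1.0],[0,0,0,0,0,0,1.0],[0,0,0,0,0,0,1.0]],
  ],
)

```text
clock: 5.62
eef_pos: [0.5045, -0.25, 0.1266]
tool_rot: [0.044, 0.999, -0.0, 0.0]
force: [0.2, -1.1, -1.2]
grip_width: 0.0283
grip_force: 10.0
```

drive_tool(
  targets=[
    [[0,0,0.1,0,0,0,1.0],[0,0,0,0,0,0,3.0],[0,0,0,0,0,0,5.0],[0,0,0,0,0,0,5.0],[0,0,-2,0,0,0,5.0],[0,0,-5,0,0,0,5.0],[0,0,-5,0,0,0,5.0],[0,0,0,0,0,0,5.0]],
  ],
)

```text
clock: 6.62
eef_pos: [0.5053, -0.2506, 0.2491]
tool_rot: [0.044, 0.999, -0.002, 0.003]
force: [-0.3, -1.1, -1.6]
grip_width: 0.0501
grip_force: 0.0
```

Run:
```python
from h import *
st()
plan([(.555,-.09,.26,40,0,5),(.598,.0687,.26,-7.6,0,5),(.598,.0687,.18,-7.6,0,5),(.598,.0687,.122,-7.6,0,5,3)])
```

```text
6.62 [ 0.5053 -0.2506  0.2491] w 0.0501 gf 0.0 F [-0.3 -1.1 -1.6]
[[-0.71, 3.29, -0.23, 0, 0.002, 0.157, 5], [-0.18, 3.36, -0.23, 0, 0.002, 0.157, 5], [0.34, 3.34, -0.23, 0, 0.002, 0.157, 5], [0.86, 3.25, -0.22, 0, 0.002, 0.157, 5], [1.36, 3.08, -0.22, 0, 0.002, 0.157, 5], [1.57, 2.25, 0, 0, 0, 0.138, 5], [1.86, 2.01, 0, 0, 0, 0.138, 5], [2.12, 1.74, 0, 0, 0, 0.138, 5], [2.34, 1.43, 0, 0, 0, 0.138, 5], [2.51, 1.09, 0, 0, 0, 0.138, 5]]
[[2.64, 0.73, 0, 0, 0, 0.138, 5], [0, 0, 4.0, 0, 0, 0, 5], [0, 0, 4.0, 0, 0, 0, 5], [0, 0, 2.9, 0, 0, 0, 5], [0, 0, 2.9, 0, 0, 0, 5]]
```

drive_tool(
  targets=[
    [[-0.71,3.29,-0.23,0,0.002,0.157,5],[-0.18,3.36,-0.23,0,0.002,0.157,5],[0.34,3.34,-0.23,0,0.002,0.157,5],[0.86,3.25,-0.22,0,0.002,0.157,5],[1.36,3.08,-0.22,0,0.002,0.157,5],[1.57,2.25,0,0,0,0.138,5],[1.86,2.01,0,0,0,0.138,5],[2.12,1.74,0,0,0,0.138,5],[2.34,1.43,0,0,0,0.138,5],[2.51,1.09,0,0,0,0.138,5]],
  ],
  newtons=20,
)

```text
clock: 7.88
eef_pos: [0.5901, 0.0438, 0.2556]
tool_rot: [0.706, 0.708, -0.002, -0.006]
force: [-0.9, -0.4, -0.2]
grip_width: 0.0504
grip_force: 0.0
```

drive_tool(
  targets=[
    [[2.64,0.73,0,0,0,0.138,5],[0,0,0,0,0,0,5],[0,0,4.0,0,0,0,5],[0,0,4.0,0,0,0,5],[0,0,0,0,0,0,5],[0,0,0,0,0,0,5]],
  ],
)

```text
clock: 8.62
eef_pos: [0.5972, 0.0691, 0.1785]
tool_rot: [0.752, 0.659, -0.001, -0.004]
force: [0.5, 1.1, 0.5]
grip_width: 0.0501
grip_force: 0.0
```

Run:
```python
from h import *
st(); print(R.from_quat(get_obs()['tool_rot']).as_matrix().round(3))
s=cap('side','s2'); im=cv2.imread('pics/s2.png')
cv2.imwrite('pics/c2.png',cv2.resize(im[110:310,170:330],(640,600)))
plan([(.598,.0687,.122,-7.6,0,5,3)])
```

```text
8.62 [0.5972 0.0691 0.1785] w 0.0501 gf 0.0 F [0.5 1.1 0.5]
[[ 0.13   0.991 -0.007]
 [ 0.991 -0.13   0.004]
 [ 0.003 -0.007 -1.   ]]
[[-0.03, 0.05, 2.84, -0.003, -0.002, 0.001, 5], [-0.03, 0.04, 2.84, -0.003, -0.002, 0.001, 5]]
```

View pics/c2.png

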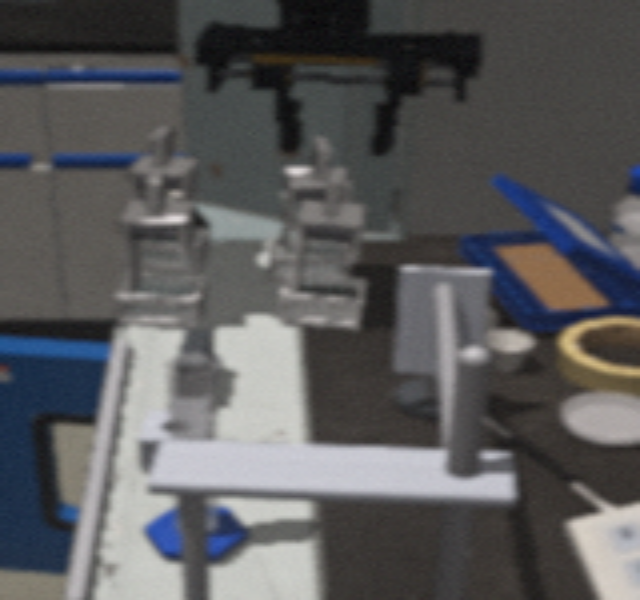

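drive_tool(
  targets=[
    [[-0.03,0.05,2.84,-0.003,-0.002,0.001,5],[-0.03,0.04,2.84,-0.003,-0.002,0.001,5],[0,0,0,0,0,0,5],[0,0,0,0,0,0,0.5],[0,0,0,0,0,0,0.5],[0,0,0,0,0,0,0.5],[0,0,0,0,0,0,0.5],[0,0,0,0,0,0,0.5],[0,0,0,0,0,0,0.5]],
  ],
  newtons=25,
)

```text
clock: 9.8
eef_pos: [0.597, 0.0692, 0.1206]
tool_rot: [0.753, 0.659, -0.001, -0.001]
force: [-1.9, 1.1, 4.1]
grip_width: 0.0101
grip_force: 24.6
```

```bash
cat >> h.py <<'E'
BY=-4.9; N=np.array([np.cos(np.radians(BY)),np.sin(np.radians(BY)),0]); LP=np.array([.634,-.307,.1534])
def tcp(off,dz,tilt=-8,lp=LP,g=.035):
    H=lp+N*off+np.array([0,0,dz]); return H-g*rot(BY,tilt).as_matrix()[:,2]
def carry(g=.035,lp=LP):
    o=get_obs(); p=np.array(o['eef_pos']); M=R.from_quat(o['tool_rot']).as_matrix(); y0=np.degrees(np.arctan2(M[1,1],M[0,1]))
    a=tcp(-.07,.105,lp=lp,g=g); b=tcp(-.07,.033,lp=lp,g=g)
    plan([(p[0],p[1],p[2]+.17,y0,0,.5,4),(*a,BY,-8,.5,4.5),2,(*b,BY,-8,.5,4),3])
def hang(g=.035,lp=LP):
    a=tcp(0,.033,lp=lp,g=g); b=tcp(0,.003,lp=lp,g=g)
    plan([(*a,BY,-8,.5,2),2,(*b,BY,-8,.5,1),2])
E
python3 -c "
from h import *
st();carry()"
```

```text
9.8 [0.597  0.0692 0.1206] w 0.0101 gf 24.6 F [-1.9  1.1  4.1]
[[0, -0.01, -3.4, -0.001, 0, 0, 0.5], [0, -0.01, -3.4, -0.001, 0, 0, 0.5], [0, -0.01, -3.4, -0.001, 0, 0, 0.5], [0, 0, -3.4, -0.001, 0, 0, 0.5], [0, 0, -3.4, -0.001, 0, 0, 0.5], [-4.07, 0.18, -0.03, 0, -0.016, -0.005, 0.5], [-4.07, 0.16, 0.04, 0, -0.016, -0.005, 0.5], [-4.07, 0.14, 0.1, 0, -0.016, -0.005, 0.5], [-4.07, 0.12, 0.16, 0, -0.016, -0.005, 0.5], [-4.07, 0.1, 0.23, 0, -0.016, -0.005, 0.5]]
[[-4.06, 0.07, 0.29, 0, -0.016, -0.005, 0.5], [-4.06, 0.05, 0.35, 0, -0.016, -0.005, 0.5], [-4.05, 0.03, 0.41, 0, -0.016, -0.005, 0.5], [-4.05, 0.01, 0.48, 0, -0.016, -0.005, 0.5], [0, 0, 0, 0, 0, 0, 0.5], [0, 0, 0, 0, 0, 0, 0.5], [0.5, 0, 3.56, 0, 0, 0, 0.5], [0.5, 0, 3.56, 0, 0, 0, 0.5], [0, 0, 0, 0, 0, 0, 0.5], [0, 0, 0, 0, 0, 0, 0.5]]
[[0, 0, 0, 0, 0, 0, 0.5]]
```

drive_tool(
  targets=[
    [[0,-0.01,-3.4,-0.001,0,0,0.5],[0,-0.01,-3.4,-0.001,0,0,0.5],[0,-0.01,-3.4,-0.001,0,0,0.5],[0,0,-3.4,-0.001,0,0,0.5],[0,0,-3.4,-0.001,0,0,0.5],[-4.07,0.18,-0.03,0,-0.016,-0.005,0.5],[-4.07,0.16,0.04,0,-0.016,-0.005,0.5],[-4.07,0.14,0.1,0,-0.016,-0.005,0.5],[-4.07,0.12,0.16,0,-0.016,-0.005,0.5],[-4.07,0.1,0.23,0,-0.016,-0.005,0.5]],
  ],
)

```text
clock: 11.05
eef_pos: [0.5787, -0.1349, 0.2914]
tool_rot: [0.744, 0.667, -0.03, 0.027]
force: [0.7, -0.8, -1.8]
grip_width: 0.0096
grip_force: 25.0
```

drive_tool(
  targets=[
    [[-4.06,0.07,0.29,0,-0.016,-0.005,0.5],[-4.06,0.05,0.35,0,-0.016,-0.005,0.5],[-4.05,0.03,0.41,0,-0.016,-0.005,0.5],[-4.05,0.01,0.48,0,-0.016,-0.005,0.5],[0,0,0,0,0,0,0.5],[0,0,0,0,0,0,0.5],[0.5,0,3.56,0,0,0,0.5],[0.5,0,3.56,0,0,0,0.5],[0,0,0,0,0,0,0.5],[0,0,0,0,0,0,0.5]],
  ],
)

```text
clock: 12.3
eef_pos: [0.5647, -0.296, 0.2236]
tool_rot: [0.735, 0.674, -0.053, 0.05]
force: [-0.2, -0.2, -0.0]
grip_width: 0.0096
grip_force: 25.0
```

Run:
```python
from h import *
st(); print(R.from_quat(get_obs()['tool_rot']).as_matrix().round(3))
s=cap('side','s3'); im=cv2.imread('pics/s3.png')
cv2.imwrite('pics/c3.png',cv2.resize(im[150:290,200:330],(557,600)))
hang()
```

```text
12.3 [ 0.5647 -0.296   0.2236] w 0.0096 gf 25.0 F [-0.2 -0.2 -0. ]
[[ 0.086  0.996 -0.012]
 [ 0.986 -0.087 -0.145]
 [-0.145  0.001 -0.989]]
[[0.01, 1.75, 0.07, 0, 0.002, -0.001, 0.5], [0.01, 1.75, 0.07, 0, 0.002, -0.001, 0.5], [0.01, 1.75, 0.07, 0, 0.002, -0.001, 0.5], [0.01, 1.75, 0.07, 0, 0.002, -0.001, 0.5], [0, 0, 0, 0, 0, 0, 0.5], [0, 0, 0, 0, 0, 0, 0.5], [0.14, 0, 0.99, 0, 0, 0, 0.5], [0.14, 0, 0.99, 0, 0, 0, 0.5], [0.14, 0, 0.99, 0, 0, 0, 0.5], [0, 0, 0, 0, 0, 0, 0.5]]
[[0, 0, 0, 0, 0, 0, 0.5]]
```

View pics/c3.png

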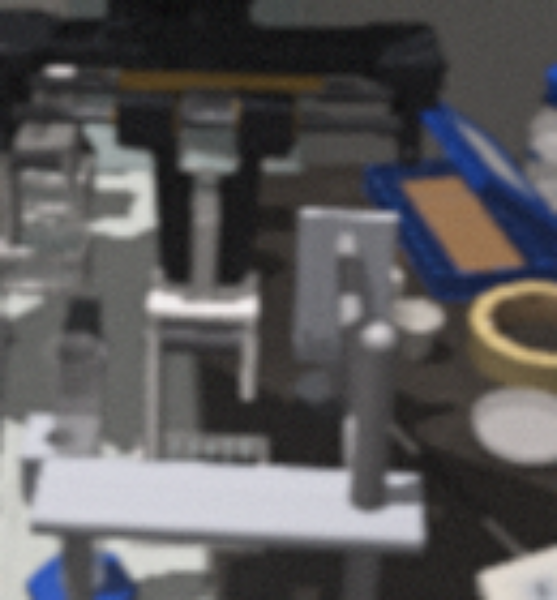

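drive_tool(
  targets=[
    [[0.01,1.75,0.07,0,0.002,-0.001,0.5],[0.01,1.75,0.07,0,0.002,-0.001,0.5],[0.01,1.75,0.07,0,0.002,-0.001,0.5],[0.01,1.75,0.07,0,0.002,-0.001,0.5],[0,0,0,0,0,0,0.5],[0,0,0,0,0,0,0.5]],
  ],
)

```text
clock: 13.1
eef_pos: [0.6335, -0.3023, 0.2198]
tool_rot: [0.734, 0.675, -0.051, 0.046]
force: [-0.6, -0.1, -2.8]
grip_width: 0.0098
grip_force: 25.0
```

Run:
```python
from h import *
st()
s=cap('side','s4'); im=cv2.imread('pics/s4.png')
cv2.imwrite('pics/c4.png',cv2.resize(im[150:290,200:330],(557,600)))
W=cloud(s).reshape(-1,3); 
# lip side check: carrier outline at y slab
hang()
```

```text
13.1 [ 0.6335 -0.3023  0.2198] w 0.0098 gf 25.0 F [-0.6 -0.1 -2.8]
[[0, 0.11, -0.14, -0.001, -0.002, 0.001, 0.5], [0, 0, 0, 0, 0, 0, 0.5], [0, 0, 0, 0, 0, 0, 0.5], [0.14, 0, 0.99, 0, 0, 0, 0.5], [0.14, 0, 0.99, 0, 0, 0, 0.5], [0.14, 0, 0.99, 0, 0, 0, 0.5], [0, 0, 0, 0, 0, 0, 0.5], [0, 0, 0, 0, 0, 0, 0.5]]
```

View pics/c4.png

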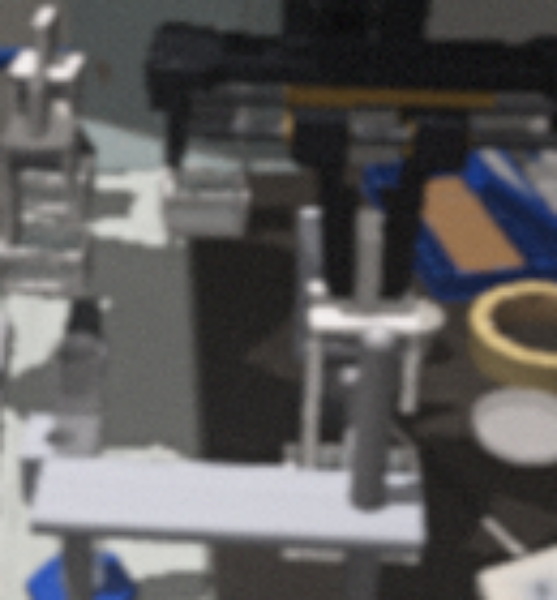

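drive_tool(
  targets=[
    [[0,0.11,-0.14,0,-0.002,0.001,0.5],[0.14,0,0.99,0,0,0,0.5],[0.14,0,0.99,0,0,0,0.5],[0.14,0,0.99,0,0,0,0.5],[0,0,0,0,0,0,0.5],[0,0,0,0,0,0,0.5]],
  ],
)

```text
clock: 13.9
eef_pos: [0.6349, -0.3022, 0.1905]
tool_rot: [0.735, 0.675, -0.052, 0.046]
force: [0.2, -0.1, -1.9]
grip_width: 0.0097
grip_force: 25.0
```

drive_tool(
  targets=[
    [[0.04,0,0.3,0,0,0,0.5],[0,0,0,0,0,0,0.5],[0,0,0,0,0,0,0.5]],
  ],
)

```text
clock: 14.28
eef_pos: [0.6349, -0.3022, 0.1876]
tool_rot: [0.735, 0.675, -0.052, 0.047]
force: [0.4, 0.8, 0.2]
grip_width: 0.0097
grip_force: 25.0
```

drive_tool(
  targets=[
    [[0,0,0,0,0,0,2],[0,0,0,0,0,0,3],[0,0,0,0,0,0,3],[0,0,0,0,0,0,3],[-0.3,0,-3,0,0,0,4],[-0.6,0,-4,0,0,0,5],[-0.6,0,-4,0,0,0,5],[0,-4,0,0,0,0,5],[0,-4,0,0,0,0,5],[0,-4,0,0,0,0,5]],
  ],
)

```text
clock: 15.52
eef_pos: [0.5142, -0.2914, 0.2985]
tool_rot: [0.735, 0.675, -0.052, 0.046]
force: [0.6, -0.1, 0.7]
grip_width: 0.0501
grip_force: 0.0
```

Run:
```python
from h import *
st()
s=cap('side','s5'); t=cap('top','t5'); im=cv2.imread('pics/s5.png');im2=cv2.imread('pics/t5.png')
cv2.imwrite('pics/c5.png',np.hstack([cv2.resize(im[150:290,190:330],(400,400)),cv2.resize(im2[150:280,220:350],(400,400))]))
```

```text
15.53 [ 0.5142 -0.2914  0.2985] w 0.0501 gf 0.0 F [ 0.6 -0.1  0.7]
```

View pics/c5.png

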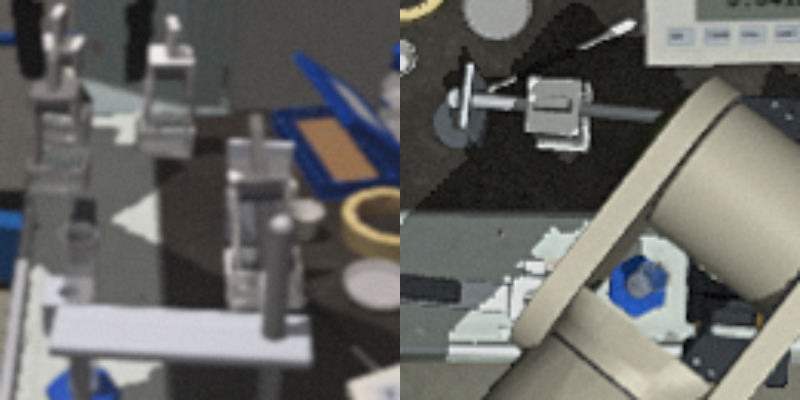

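```bash
cat >> h.py <<'E'
def pick(x,y,yaw):
    plan([(.545,-.10,.29,yaw,0,5),(x,y,.25,yaw,0,5),1,(x,y,.175,yaw,0,5,4),2,(x,y,.121,yaw,0,5,2.7),1,(x,y,.121,yaw,0,.5),5])
E
python3 -c "
from h import *
pick(.5922,.151,2.3)"
```

```text
[[4.82, 0.39, -0.44, -0.003, 0.035, -0.032, 5], [4.81, 0.54, -0.27, -0.003, 0.035, -0.032, 5], [4.8, 0.69, -0.1, -0.003, 0.035, -0.032, 5], [4.78, 0.84, 0.07, -0.003, 0.035, -0.032, 5], [4.98, 1.14, 0.8, 0, 0, 0, 5], [4.98, 1.14, 0.8, 0, 0, 0, 5], [4.98, 1.14, 0.8, 0, 0, 0, 5], [4.98, 1.14, 0.8, 0, 0, 0, 5], [4.98, 1.14, 0.8, 0, 0, 0, 5], [0, 0, 0, 0, 0, 0, 5]]
[[0, 0, 3.75, 0, 0, 0, 5], [0, 0, 3.75, 0, 0, 0, 5], [0, 0, 0, 0, 0, 0, 5], [0, 0, 0, 0, 0, 0, 5], [0, 0, 2.7, 0, 0, 0, 5], [0, 0, 2.7, 0, 0, 0, 5], [0, 0, 0, 0, 0, 0, 5], [0, 0, 0, 0, 0, 0, 0.5], [0, 0, 0, 0, 0, 0, 0.5], [0, 0, 0, 0, 0, 0, 0.5]]
[[0, 0, 0, 0, 0, 0, 0.5], [0, 0, 0, 0, 0, 0, 0.5], [0, 0, 0, 0, 0, 0, 0.5]]
```

drive_tool(
  targets=[
    [[4.82,0.39,-0.44,-0.003,0.035,-0.032,5],[4.81,0.54,-0.27,-0.003,0.035,-0.032,5],[4.8,0.69,-0.1,-0.003,0.035,-0.032,5],[4.78,0.84,0.07,-0.003,0.035,-0.032,5],[4.98,1.14,0.8,0,0,0,5],[4.98,1.14,0.8,0,0,0,5],[4.98,1.14,0.8,0,0,0,5],[4.98,1.14,0.8,0,0,0,5],[4.98,1.14,0.8,0,0,0,5],[0,0,0,0,0,0,5]],
  ],
)

```text
clock: 16.88
eef_pos: [0.5937, 0.1542, 0.2485]
tool_rot: [0.69, 0.724, 0.001, -0.001]
force: [-0.6, -1.2, -0.1]
grip_width: 0.05
grip_force: 0.0
```

drive_tool(
  targets=[
    [[0,0,3.75,0,0,0,5],[0,0,3.75,0,0,0,5],[0,0,0,0,0,0,5],[0,0,0,0,0,0,5]],
  ],
)

```text
clock: 17.38
eef_pos: [0.5945, 0.1506, 0.1764]
tool_rot: [0.692, 0.722, 0.002, 0.001]
force: [-0.2, -0.2, 0.8]
grip_width: 0.0501
grip_force: 0.0
```

```bash
cat >> h.py <<'E'
def rail(hide=True):
    c=cap('top'); W=cloud(c); P=W.reshape(-1,3)
    rod=np.array([.6243,-.4035]); e=np.array([.087,.9962])
    m=(P[:,2]>.1)&(P[:,2]<.26)&(abs((P[:,:2]-rod)@N[:2])<.06)
    s=(.308-(P[m,:2]-rod)@e)/np.cos(np.radians(8)); z=P[m,2]-(.123+s*np.sin(np.radians(8)))
    # tab tops and roofs
    for nm,a,b in(('roof',.02,.036),('tab',.055,.072)):
        h=np.histogram(s[(z>a)&(z<b)],bins=np.arange(-.03,.32,.01))[0]; print(nm,h)
E
python3 -c "
from h import *
st();rail()
plan([(.5922,.151,.121,2.3,0,5,3)])"
```

```text
17.38 [0.5945 0.1506 0.1764] w 0.0501 gf 0.0 F [-0.2 -0.2  0.8]
roof [  0   0  29  50  55  54  62   0   0   0   0   0   0   0   0   0   0   0
   0   0   0   0   0   0   0   0   0   0   0   0   0   2 128 103]
tab [ 0  0  5 16 15 16  0  0  0  0  0  0  0  0  0  0  0  0  0  0  0  0  0  0
  0  0  0  0  0  0  0  0  0  8]
[[0.01, -0.13, 2.78, 0.002, -0.001, 0.001, 5], [0.01, -0.12, 2.78, 0.002, -0.001, 0.001, 5]]
```

drive_tool(
  targets=[
    [[0.01,-0.13,2.75,0.002,0,0,5],[0.01,-0.12,2.75,0.002,0,0,5],[0,0,0,0,0,0,5],[0,0,0,0,0,0,0.5],[0,0,0,0,0,0,0.5],[0,0,0,0,0,0,0.5],[0,0,0,0,0,0,0.5],[0,0,0,0,0,0,0.5],[0,0,0,0,0,0,0.5]],
  ],
)

```text
clock: 18.55
eef_pos: [0.5909, 0.1513, 0.12]
tool_rot: [0.692, 0.722, -0.0, -0.002]
force: [-1.5, -0.2, 3.9]
grip_width: 0.0099
grip_force: 24.7
```

```bash
python3 -c "
from h import *
st();carry(.034)"
```

```text
18.55 [0.5909 0.1513 0.12  ] w 0.0099 gf 24.7 F [-1.5 -0.2  3.9]
[[0.01, -0.01, -3.4, -0.001, 0, 0, 0.5], [0, -0.01, -3.4, -0.001, 0, 0, 0.5], [0, -0.01, -3.4, -0.001, 0, 0, 0.5], [0, 0, -3.4, -0.001, 0, 0, 0.5], [0, 0, -3.4, -0.001, 0, 0, 0.5], [-4.46, -0.46, -0.02, 0.001, -0.014, 0.013, 0.5], [-4.47, -0.4, 0.04, 0.001, -0.014, 0.013, 0.5], [-4.47, -0.34, 0.1, 0.001, -0.014, 0.013, 0.5], [-4.47, -0.28, 0.17, 0.001, -0.014, 0.013, 0.5], [-4.47, -0.23, 0.23, 0.001, -0.014, 0.013, 0.5]]
[[-4.47, -0.17, 0.29, 0.001, -0.014, 0.013, 0.5], [-4.47, -0.11, 0.35, 0.001, -0.014, 0.013, 0.5], [-4.46, -0.05, 0.42, 0.001, -0.014, 0.013, 0.5], [-4.46, 0.01, 0.48, 0.001, -0.014, 0.013, 0.5], [-4.45, 0.06, 0.54, 0.001, -0.014, 0.013, 0.5], [0, 0, 0, 0, 0, 0, 0.5], [0, 0, 0, 0, 0, 0, 0.5], [0.5, 0, 3.56, 0, 0, 0, 0.5], [0.5, 0, 3.56, 0, 0, 0, 0.5], [0, 0, 0, 0, 0, 0, 0.5]]
[[0, 0, 0, 0, 0, 0, 0.5], [0, 0, 0, 0, 0, 0, 0.5]]
```

drive_tool(
  targets=[
    [[0.01,-0.01,-3.4,-0.001,0,0,0.5],[0,-0.01,-3.4,-0.001,0,0,0.5],[0,-0.01,-3.4,-0.001,0,0,0.5],[0,0,-3.4,-0.001,0,0,0.5],[0,0,-3.4,-0.001,0,0,0.5],[-4.46,-0.46,-0.02,0.001,-0.014,0.013,0.5],[-4.47,-0.4,0.04,0.001,-0.014,0.013,0.5],[-4.47,-0.34,0.1,0.001,-0.014,0.013,0.5],[-4.47,-0.28,0.17,0.001,-0.014,0.013,0.5],[-4.47,-0.23,0.23,0.001,-0.014,0.013,0.5]],
  ],
)

```text
clock: 19.8
eef_pos: [0.5774, -0.0742, 0.2899]
tool_rot: [0.714, 0.699, -0.025, 0.024]
force: [0.3, 1.0, -1.8]
grip_width: 0.0097
grip_force: 25.0
```

drive_tool(
  targets=[
    [[-4.47,-0.17,0.29,0.001,-0.014,0.013,0.5],[-4.47,-0.11,0.35,0.001,-0.014,0.013,0.5],[-4.46,-0.05,0.42,0.001,-0.014,0.013,0.5],[-4.46,0.01,0.48,0.001,-0.014,0.013,0.5],[-4.45,0.06,0.54,0.001,-0.014,0.013,0.5],[0,0,0,0,0,0,0.5],[0.5,0,3.56,0,0,0,0.5],[0.5,0,3.56,0,0,0,0.5],[0,0,0,0,0,0,0.5],[0,0,0,0,0,0,0.5]],
  ],
)

```text
clock: 21.05
eef_pos: [0.565, -0.2963, 0.2209]
tool_rot: [0.735, 0.674, -0.05, 0.048]
force: [0.7, 0.1, -2.1]
grip_width: 0.0095
grip_force: 25.0
```

```bash
python3 -c "
from h import *
st();rail();hang(.034)"
```

```text
21.05 [ 0.565  -0.2963  0.2209] w 0.0095 gf 25.0 F [ 0.7  0.1 -2.1]
roof [ 0  0 29 50 53 53 62  0  0  0  0  0  0  0  0  0  0  0  0  0  0  0  0  0
  0  0  0  0  0  0  0  0 19 22]
tab [ 0  0  4 17 17 16  0  0  0  0  0  0  0  0  0  0  0  0  0  0  0  0  0  0
  0  0  0  0  0  0  0  0  0  3]
[[0.01, 1.74, 0.04, 0.001, 0, 0, 0.5], [0.01, 1.74, 0.03, 0.001, 0, 0, 0.5], [0.01, 1.74, 0.03, 0.001, 0, 0, 0.5], [0.01, 1.74, 0.03, 0.001, 0, 0, 0.5], [0, 0, 0, 0, 0, 0, 0.5], [0, 0, 0, 0, 0, 0, 0.5], [0.14, 0, 0.99, 0, 0, 0, 0.5], [0.14, 0, 0.99, 0, 0, 0, 0.5], [0.14, 0, 0.99, 0, 0, 0, 0.5], [0, 0, 0, 0, 0, 0, 0.5]]
[[0, 0, 0, 0, 0, 0, 0.5]]
```

drive_tool(
  targets=[
    [[0.01,1.74,0.0,0.001,0,0,0.5],[0.01,1.74,0.0,0.001,0,0,0.5],[0.01,1.74,0.0,0.001,0,0,0.5],[0.01,1.74,0.0,0.001,0,0,0.5],[0,0,0,0,0,0,0.5],[0,0,0,0,0,0,0.5],[0.14,0,0.99,0,0,0,0.5],[0.14,0,0.99,0,0,0,0.5],[0.14,0,0.99,0,0,0,0.5],[0,0,0,0,0,0,0.5]],
  ],
)

```text
clock: 22.35
eef_pos: [0.6333, -0.3019, 0.1881]
tool_rot: [0.736, 0.674, -0.052, 0.045]
force: [-0.4, 0.1, -1.9]
grip_width: 0.01
grip_force: 25.0
```

drive_tool(
  targets=[
    [[0.03,0,0.3,0,0,0,0.5],[0,0,0,0,0,0,0.5],[0,0,0,0,0,0,0.5]],
  ],
)

```text
clock: 22.72
eef_pos: [0.6338, -0.3023, 0.1868]
tool_rot: [0.736, 0.674, -0.052, 0.046]
force: [-0.9, 0.3, 2.7]
grip_width: 0.01
grip_force: 25.0
```

Contact felt. Release and retreat.

drive_tool(
  targets=[
    [[0,0,0,0,0,0,2],[0,0,0,0,0,0,3],[0,0,0,0,0,0,3],[0,0,0,0,0,0,3],[-0.3,0,-3,0,0,0,4],[-0.6,0,-4,0,0,0,5],[-0.6,0,-4,0,0,0,5],[0,-4,0,0,0,0,5],[0,-4,0,0,0,0,5],[0,-4,0,0,0,0,5]],
  ],
)

```text
clock: 23.98
eef_pos: [0.5131, -0.2911, 0.2976]
tool_rot: [0.736, 0.674, -0.052, 0.046]
force: [-0.2, 0.4, -0.4]
grip_width: 0.0501
grip_force: 0.0
```

```bash
python3 -c "
from h import *
st();rail();pick(.4725,.0707,-8.1)"
```

```text
23.98 [ 0.5131 -0.2911  0.2976] w 0.0501 gf 0.0 F [-0.2  0.4 -0.4]
roof [ 0  0 29 50 54 54 62 19 49 49 50 67 13  0  0  0  0  0  0  0  0  0  0  0
  0  0  0  0  0  0  0  0 73 77]
tab [ 0  0  5 16 17 16  0  1 19 18 16  3  0  0  0  0  0  0  0  0  0  0  0  0
  0  0  0  0  0  0  0  0  0 10]
[[4.8, 0.46, -0.47, 0, 0.035, 0.013, 5], [4.82, 0.4, -0.3, 0, 0.035, 0.013, 5], [4.83, 0.33, -0.13, 0, 0.035, 0.013, 5], [4.84, 0.27, 0.04, 0, 0.035, 0.013, 5], [3.97, -2.4, 1.0, 0, 0, 0, 5], [3.97, -2.4, 1.0, 0, 0, 0, 5], [3.97, -2.4, 1.0, 0, 0, 0, 5], [3.97, -2.4, 1.0, 0, 0, 0, 5], [0, 0, 0, 0, 0, 0, 5], [0, 0, 3.75, 0, 0, 0, 5]]
[[0, 0, 3.75, 0, 0, 0, 5], [0, 0, 0, 0, 0, 0, 5], [0, 0, 0, 0, 0, 0, 5], [0, 0, 2.7, 0, 0, 0, 5], [0, 0, 2.7, 0, 0, 0, 5], [0, 0, 0, 0, 0, 0, 5], [0, 0, 0, 0, 0, 0, 0.5], [0, 0, 0, 0, 0, 0, 0.5], [0, 0, 0, 0, 0, 0, 0.5], [0, 0, 0, 0, 0, 0, 0.5]]
[[0, 0, 0, 0, 0, 0, 0.5], [0, 0, 0, 0, 0, 0, 0.5]]
```

drive_tool(
  targets=[
    [[4.8,0.46,-0.47,0,0.035,0.013,5],[4.82,0.4,-0.3,0,0.035,0.013,5],[4.83,0.33,-0.13,0,0.035,0.013,5],[4.84,0.27,0.04,0,0.035,0.013,5],[3.97,-2.4,1.0,0,0,0,5],[3.97,-2.4,1.0,0,0,0,5],[3.97,-2.4,1.0,0,0,0,5],[3.97,-2.4,1.0,0,0,0,5],[0,0,0,0,0,0,5],[0,0,3.75,0,0,0,5]],
  ],
)

```text
clock: 25.28
eef_pos: [0.4783, 0.0695, 0.2139]
tool_rot: [0.754, 0.656, 0.003, 0.002]
force: [0.9, 0.3, -0.9]
grip_width: 0.0503
grip_force: 0.0
```

drive_tool(
  targets=[
    [[0,0,3.75,0,0,0,5],[0,0,0,0,0,0,5],[0,0,0,0,0,0,5]],
  ],
)

```text
clock: 25.65
eef_pos: [0.4777, 0.0692, 0.1761]
tool_rot: [0.755, 0.656, 0.002, 0.001]
force: [0.0, -0.5, 0.5]
grip_width: 0.0503
grip_force: 0.0
```

```bash
python3 -c "
from h import *
st();plan([(.4725,.0707,.12,-8.1,0,5,3)])"
```

```text
25.65 [0.4777 0.0692 0.1761] w 0.0503 gf 0.0 F [ 0.  -0.5  0.5]
[[0.03, -0.28, 2.81, 0.002, -0.001, 0.001, 5], [0.03, -0.27, 2.81, 0.002, -0.001, 0.001, 5]]
```

drive_tool(
  targets=[
    [[0.03,-0.28,2.8,0.002,0,0,5],[0.03,-0.27,2.8,0.002,0,0,5],[0,0,0,0,0,0,5],[0,0,0,0,0,0,0.5],[0,0,0,0,0,0,0.5],[0,0,0,0,0,0,0.5],[0,0,0,0,0,0,0.5],[0,0,0,0,0,0,0.5],[0,0,0,0,0,0,0.5]],
  ],
)

```text
clock: 26.78
eef_pos: [0.4714, 0.0713, 0.1189]
tool_rot: [0.755, 0.656, -0.0, -0.002]
force: [-1.2, 0.7, 3.8]
grip_width: 0.0094
grip_force: 25.0
```

```bash
python3 -c "
from h import *
st();carry(.0335)"
```

```text
26.77 [0.4714 0.0713 0.1189] w 0.0094 gf 25.0 F [-1.2  0.7  3.8]
[[0.01, -0.01, -3.4, -0.001, 0, 0, 0.5], [0, -0.01, -3.4, -0.001, 0, 0, 0.5], [0, -0.01, -3.4, -0.001, 0, 0, 0.5], [0, 0, -3.4, -0.001, 0, 0, 0.5], [0, 0, -3.4, -0.001, 0, 0, 0.5], [-3.9, 1.59, -0.03, 0, -0.016, -0.006, 0.5], [-3.91, 1.57, 0.03, 0, -0.016, -0.006, 0.5], [-3.92, 1.55, 0.09, 0, -0.016, -0.006, 0.5], [-3.93, 1.52, 0.15, 0, -0.016, -0.006, 0.5], [-3.93, 1.5, 0.22, 0, -0.016, -0.006, 0.5]]
[[-3.94, 1.48, 0.28, 0, -0.016, -0.006, 0.5], [-3.94, 1.45, 0.34, 0, -0.016, -0.006, 0.5], [-3.94, 1.43, 0.4, 0, -0.016, -0.006, 0.5], [-3.95, 1.4, 0.46, 0, -0.016, -0.006, 0.5], [0, 0, 0, 0, 0, 0, 0.5], [0, 0, 0, 0, 0, 0, 0.5], [0.5, 0, 3.56, 0, 0, 0, 0.5], [0.5, 0, 3.56, 0, 0, 0, 0.5], [0, 0, 0, 0, 0, 0, 0.5], [0, 0, 0, 0, 0, 0, 0.5]]
[[0, 0, 0, 0, 0, 0, 0.5]]
```

drive_tool(
  targets=[
    [[0.01,-0.01,-3.4,-0.001,0,0,0.5],[0,-0.01,-3.4,-0.001,0,0,0.5],[0,-0.01,-3.4,-0.001,0,0,0.5],[0,0,-3.4,-0.001,0,0,0.5],[0,0,-3.4,-0.001,0,0,0.5],[-3.9,1.59,-0.03,0,-0.016,-0.006,0.5],[-3.91,1.57,0.03,0,-0.016,-0.006,0.5],[-3.92,1.55,0.09,0,-0.016,-0.006,0.5],[-3.93,1.52,0.15,0,-0.016,-0.006,0.5],[-3.93,1.5,0.22,0,-0.016,-0.006,0.5]],
  ],
)

```text
clock: 28.02
eef_pos: [0.523, -0.1344, 0.2896]
tool_rot: [0.744, 0.667, -0.029, 0.026]
force: [-0.5, 0.9, -1.6]
grip_width: 0.0102
grip_force: 25.0
```

drive_tool(
  targets=[
    [[-3.94,1.48,0.28,0,-0.016,-0.006,0.5],[-3.94,1.45,0.34,0,-0.016,-0.006,0.5],[-3.94,1.43,0.4,0,-0.016,-0.006,0.5],[-3.95,1.4,0.46,0,-0.016,-0.006,0.5],[0,0,0,0,0,0,0.5],[0,0,0,0,0,0,0.5],[0.5,0,3.56,0,0,0,0.5],[0.5,0,3.56,0,0,0,0.5],[0,0,0,0,0,0,0.5],[0,0,0,0,0,0,0.5]],
  ],
)

```text
clock: 29.28
eef_pos: [0.5647, -0.2964, 0.2217]
tool_rot: [0.735, 0.675, -0.053, 0.049]
force: [-0.1, 0.9, -1.9]
grip_width: 0.0097
grip_force: 25.0
```

```bash
python3 -c "
from h import *
st();rail();hang(.032)"
```

```text
29.27 [ 0.5647 -0.2964  0.2217] w 0.0097 gf 25.0 F [-0.1  0.9 -1.9]
roof [ 0  0 33 53 54 52 67 51 51 49 61 22  0  0  0  0  0  0  0  0  0  0  0  0
  0  0  0  0  0  0  0  0 16 25]
tab [ 0  0  6 16 16 14  0 16 16 19  4  0  0  0  0  0  0  0  0  0  0  0  0  0
  0  0  0  0  0  0  0  0  0  4]
[[0.02, 1.75, 0.1, 0, 0.001, 0, 0.5], [0.02, 1.75, 0.09, 0, 0.001, 0, 0.5], [0.02, 1.75, 0.09, 0, 0.001, 0, 0.5], [0.02, 1.75, 0.09, 0, 0.001, 0, 0.5], [0, 0, 0, 0, 0, 0, 0.5], [0, 0, 0, 0, 0, 0, 0.5], [0.14, 0, 0.99, 0, 0, 0, 0.5], [0.14, 0, 0.99, 0, 0, 0, 0.5], [0.14, 0, 0.99, 0, 0, 0, 0.5], [0, 0, 0, 0, 0, 0, 0.5]]
[[0, 0, 0, 0, 0, 0, 0.5]]
```

Two carriers queue at the stop. Hang the third.

drive_tool(
  targets=[
    [[0.02,1.75,0.05,0,0.001,0,0.5],[0.02,1.75,0.05,0,0.001,0,0.5],[0.02,1.75,0.05,0,0.001,0,0.5],[0.02,1.75,0.05,0,0.001,0,0.5],[0,0,0,0,0,0,0.5],[0,0,0,0,0,0,0.5],[0.14,0,0.99,0,0,0,0.5],[0.14,0,0.99,0,0,0,0.5],[0.14,0,0.99,0,0,0,0.5],[0,0,0,0,0,0,0.5]],
  ],
)

```text
clock: 30.58
eef_pos: [0.6335, -0.3019, 0.1862]
tool_rot: [0.735, 0.675, -0.052, 0.045]
force: [0.3, 0.2, -1.4]
grip_width: 0.0098
grip_force: 25.0
```

drive_tool(
  targets=[
    [[0.03,0,0.2,0,0,0,0.5],[0,0,0,0,0,0,0.5],[0,0,0,0,0,0,0.5]],
  ],
)

```text
clock: 30.95
eef_pos: [0.634, -0.3021, 0.1857]
tool_rot: [0.735, 0.675, -0.052, 0.046]
force: [-0.4, 0.1, -1.9]
grip_width: 0.0098
grip_force: 25.0
```

drive_tool(
  targets=[
    [[0.01,0,0.1,0,0,0,0.5],[0,0,0,0,0,0,2],[0,0,0,0,0,0,3],[0,0,0,0,0,0,3],[0,0,0,0,0,0,3],[-0.3,0,-3,0,0,0,4],[-0.6,0,-4,0,0,0,5],[-0.6,0,-4,0,0,0,5],[0,-4,0,0,0,0,5],[0,-4,0,0,0,0,5]],
  ],
)

```text
clock: 32.2
eef_pos: [0.5536, -0.2949, 0.2958]
tool_rot: [0.735, 0.675, -0.052, 0.047]
force: [0.5, -0.7, 0.4]
grip_width: 0.0504
grip_force: 0.0
```

Run:
```python
from h import *
st();rail()
# side cloud: stem side of C now that D is gone
s=cap('side'); W=cloud(s).reshape(-1,3); x,y,a=.4728,.1805,np.radians(-11.3)
L=(W[:,:2]-[x,y])@np.array([[np.cos(a),-np.sin(a)],[np.sin(a),np.cos(a)]])
for sg in(-1,1):
    m=(abs(sg*L[:,0]-.021)<.006)&(abs(L[:,1])<.028); print(sg,np.histogram(W[m,2],bins=[.04,.05,.06,.07,.08,.09,.1,.11])[0])
m=(abs(L[:,0])<.03)&(abs(L[:,1])<.03)&(W[:,2]>.144)&(W[:,2]<.16); print(W[m].mean(0))
pick(.471,.1805,-11.3)
```

```text
32.2 [ 0.5536 -0.2949  0.2958] w 0.0504 gf 0.0 F [ 0.5 -0.7  0.4]
roof [ 0  0 29 53 55 53 67 52 48 52 62 63 55 52 49 29  0  0  0  0  0  0  0  0
  0  0  0  0  0  0  0  1  3  3]
tab [ 0  0  6 16 16 16  0 16 16 18  4  9 17 18 10  0  0  0  0  0  0  0  0  0
  0  0  0  0  0  0  0  0  0  2]
-1 [16 15 14 14  9  7 12]
1 [0 0 0 2 5 2 6]
[0.47107502 0.17590819 0.15048805]
[[4.81, -0.59, -0.5, 0.001, 0.035, 0.028, 5], [4.8, -0.72, -0.34, 0.001, 0.035, 0.028, 5], [4.79, -0.85, -0.17, 0.001, 0.035, 0.028, 5], [4.77, -0.99, 0, 0.001, 0.035, 0.028, 5], [4.34, -2.13, 0.67, 0, 0, 0, 5], [4.34, -2.13, 0.67, 0, 0, 0, 5], [4.34, -2.13, 0.67, 0, 0, 0, 5], [4.34, -2.13, 0.67, 0, 0, 0, 5], [4.34, -2.13, 0.67, 0, 0, 0, 5], [4.34, -2.13, 0.67, 0, 0, 0, 5]]
[[0, 0, 0, 0, 0, 0, 5], [0, 0, 3.75, 0, 0, 0, 5], [0, 0, 3.75, 0, 0, 0, 5], [0, 0, 0, 0, 0, 0, 5], [0, 0, 0, 0, 0, 0, 5], [0, 0, 2.7, 0, 0, 0, 5], [0, 0, 2.7, 0, 0, 0, 5], [0, 0, 0, 0, 0, 0, 5], [0, 0, 0, 0, 0, 0, 0.5], [0, 0, 0, 0, 0, 0, 0.5]]
[[0, 0, 0, 0, 0, 0, 0.5], [0, 0, 0, 0, 0, 0, 0.5], [0, 0, 0, 0, 0, 0, 0.5], [0, 0, 0, 0, 0, 0, 0.5]]
```

drive_tool(
  targets=[
    [[4.81,-0.59,-0.5,0.001,0.035,0.028,5],[4.8,-0.72,-0.34,0.001,0.035,0.028,5],[4.79,-0.85,-0.17,0.001,0.035,0.028,5],[4.77,-0.99,0,0.001,0.035,0.028,5]],
  ],
)

```text
clock: 32.8
eef_pos: [0.5481, -0.0989, 0.2893]
tool_rot: [0.774, 0.634, 0.002, -0.0]
force: [0.7, 0.3, 0.5]
grip_width: 0.0505
grip_force: 0.0
```

Run:
```python
from h import *
W=np.load('top0.npy')
for r in range(190,262,10): print(r,[tuple(int(v) for v in 1000*W[r,c]) for c in range(60,136,9) if not np.isnan(W[r,c,0])])
st();pick(.471,.1795,-11.3)
```

```text
190 [(582, 271, 404), (589, 268, 366), (595, 261, 334), (603, 258, 288), (611, 252, 245), (624, 231, 171), (649, 249, 32), (656, 233, -5)]
200 [(566, 282, 374), (572, 278, 339), (578, 273, 299), (586, 270, 252), (592, 263, 208), (600, 257, 159), (610, 253, 97), (619, 245, 39), (625, 228, 4)]
210 [(549, 293, 347), (554, 288, 309), (560, 285, 264), (566, 281, 217), (573, 275, 170), (581, 271, 113), (589, 266, 49), (596, 254, 1), (597, 229, -4)]
220 [(531, 307, 311), (536, 304, 266), (541, 300, 222), (546, 295, 175), (553, 290, 121), (559, 285, 63), (566, 279, 1), (567, 253, 1), (568, 229, -8)]
230 [(511, 318, 281), (515, 316, 234), (520, 313, 184), (525, 308, 134), (531, 307, 70), (537, 303, 5), (537, 277, 4), (538, 252, 0), (539, 228, -10)]
240 [(491, 333, 242), (494, 330, 194), (498, 329, 139), (502, 326, 82), (506, 323, 19), (508, 303, 1), (508, 276, 2), (509, 250, 1), (510, 225, -5)]
250 [(512, 829, -918), (492, 558, -368), (492, 522, -363), (478, 354, 1), (478, 323, 12), (479, 298, 8), (480, 277, -6), (480, 250, -3), (474, 182, 154)]
260 [(463, 833, -935), (455, 551, -355), (456, 523, -371), (450, 353, -2), (450, 327, -2), (451, 299, 1), (451, 273, 2), (452, 247, 0), (452, 221, 0)]
32.8 [ 0.5481 -0.0989  0.2893] w 0.0505 gf 0.0 F [0.7 0.3 0.5]
[[-0.16, -0.28, -0.08, 0.002, -0.003, -0.001, 5], [4.33, -2.12, 0.67, 0, 0, 0, 5], [4.33, -2.12, 0.67, 0, 0, 0, 5], [4.33, -2.12, 0.67, 0, 0, 0, 5], [4.33, -2.12, 0.67, 0, 0, 0, 5], [4.33, -2.12, 0.67, 0, 0, 0, 5], [4.33, -2.12, 0.67, 0, 0, 0, 5], [0, 0, 0, 0, 0, 0, 5], [0, 0, 3.75, 0, 0, 0, 5], [0, 0, 3.75, 0, 0, 0, 5]]
[[0, 0, 0, 0, 0, 0, 5], [0, 0, 0, 0, 0, 0, 5], [0, 0, 2.7, 0, 0, 0, 5], [0, 0, 2.7, 0, 0, 0, 5], [0, 0, 0, 0, 0, 0, 5], [0, 0, 0, 0, 0, 0, 0.5], [0, 0, 0, 0, 0, 0, 0.5], [0, 0, 0, 0, 0, 0, 0.5], [0, 0, 0, 0, 0, 0, 0.5], [0, 0, 0, 0, 0, 0, 0.5]]
[[0, 0, 0, 0, 0, 0, 0.5]]
```

drive_tool(
  targets=[
    [[-0.16,-0.28,-0.08,0.002,-0.003,-0.001,5],[4.33,-2.12,0.67,0,0,0,5],[4.33,-2.12,0.67,0,0,0,5],[4.33,-2.12,0.67,0,0,0,5],[4.33,-2.12,0.67,0,0,0,5],[4.33,-2.12,0.67,0,0,0,5],[4.33,-2.12,0.67,0,0,0,5],[0,0,0,0,0,0,5],[0,0,3.75,0,0,0,5],[0,0,3.75,0,0,0,5]],
  ],
)

```text
clock: 34.05
eef_pos: [0.4718, 0.1768, 0.1739]
tool_rot: [0.773, 0.634, -0.0, 0.001]
force: [0.5, -0.4, -0.5]
grip_width: 0.05
grip_force: 0.0
```

drive_tool(
  targets=[
    [[0,0,0,0,0,0,5],[0,0,0,0,0,0,5]],
  ],
)

```text
clock: 34.3
eef_pos: [0.4718, 0.1774, 0.1759]
tool_rot: [0.773, 0.634, 0.0, 0.001]
force: [0.5, 1.2, 0.5]
grip_width: 0.0501
grip_force: 0.0
```

```bash
python3 -c "
from h import *
st();plan([(.4718,.1795,.12,-11.3,0,5,3)])"
```

```text
34.3 [0.4718 0.1774 0.1759] w 0.0501 gf 0.0 F [0.5 1.2 0.5]
[[0.11, -0.02, 2.79, 0.001, 0, 0, 5], [0.11, -0.02, 2.79, 0.001, 0, 0, 5]]
```

drive_tool(
  targets=[
    [[0.11,-0.02,2.8,0.001,0,0,5],[0.11,-0.02,2.8,0.001,0,0,5],[0,0,0,0,0,0,5],[0,0,0,0,0,0,0.5],[0,0,0,0,0,0,0.5],[0,0,0,0,0,0,0.5],[0,0,0,0,0,0,0.5],[0,0,0,0,0,0,0.5],[0,0,0,0,0,0,0.5]],
  ],
)

```text
clock: 35.42
eef_pos: [0.4705, 0.1802, 0.1187]
tool_rot: [0.773, 0.634, -0.001, -0.0]
force: [-0.8, -0.2, 2.4]
grip_width: 0.01
grip_force: 25.0
```

```bash
python3 -c "
from h import *
st();rail();carry(.0325)"
```

```text
35.42 [0.4705 0.1802 0.1187] w 0.01 gf 25.0 F [-0.8 -0.2  2.4]
roof [  0   0  30  51  53  53  67  51  51  50  64  62  55  53  54  49   0   0
   0   0   0   0   0   0   0   0   0   0   0   0   0   6 121 102]
tab [ 0  0  6 16 16 15  0 16 17 18  4  9 16 18 11  0  0  0  0  0  0  0  0  0
  0  0  0  0  0  0  0  0  0  9]
[[0, -0.01, -3.4, 0, 0, 0, 0.5], [0, -0.01, -3.4, 0, 0, 0, 0.5], [0, 0, -3.4, 0, 0, 0, 0.5], [0, 0, -3.4, 0, 0, 0, 0.5], [0, 0, -3.4, 0, 0, 0, 0.5], [-4.08, 1.69, -0.02, -0.001, -0.013, -0.01, 0.5], [-4.1, 1.64, 0.04, -0.001, -0.013, -0.01, 0.5], [-4.12, 1.6, 0.09, -0.001, -0.013, -0.01, 0.5], [-4.13, 1.56, 0.14, -0.001, -0.013, -0.01, 0.5], [-4.14, 1.52, 0.2, -0.001, -0.013, -0.01, 0.5]]
[[-4.16, 1.48, 0.25, -0.001, -0.013, -0.01, 0.5], [-4.17, 1.44, 0.3, -0.001, -0.013, -0.01, 0.5], [-4.18, 1.39, 0.36, -0.001, -0.013, -0.01, 0.5], [-4.19, 1.35, 0.41, -0.001, -0.013, -0.01, 0.5], [-4.19, 1.31, 0.47, -0.001, -0.013, -0.01, 0.5], [-4.2, 1.27, 0.52, -0.001, -0.013, -0.01, 0.5], [0, 0, 0, 0, 0, 0, 0.5], [0, 0, 0, 0, 0, 0, 0.5], [0.5, 0, 3.56, 0, 0, 0, 0.5], [0.5, 0, 3.56, 0, 0, 0, 0.5]]
[[0, 0, 0, 0, 0, 0, 0.5], [0, 0, 0, 0, 0, 0, 0.5], [0, 0, 0, 0, 0, 0, 0.5]]
```

drive_tool(
  targets=[
    [[0,-0.01,-3.4,0,0,0,0.5],[0,-0.01,-3.4,0,0,0,0.5],[0,0,-3.4,0,0,0,0.5],[0,0,-3.4,0,0,0,0.5],[0,0,-3.4,0,0,0,0.5],[-4.08,1.69,-0.02,-0.001,-0.013,-0.01,0.5],[-4.1,1.64,0.04,-0.001,-0.013,-0.01,0.5],[-4.12,1.6,0.09,-0.001,-0.013,-0.01,0.5],[-4.13,1.56,0.14,-0.001,-0.013,-0.01,0.5],[-4.14,1.52,0.2,-0.001,-0.013,-0.01,0.5]],
  ],
)

```text
clock: 36.72
eef_pos: [0.5134, -0.0377, 0.2891]
tool_rot: [0.756, 0.653, -0.025, 0.022]
force: [0.2, 0.9, -0.4]
grip_width: 0.0096
grip_force: 25.0
```

drive_tool(
  targets=[
    [[-4.16,1.48,0.25,-0.001,-0.013,-0.01,0.5],[-4.17,1.44,0.3,-0.001,-0.013,-0.01,0.5],[-4.18,1.39,0.36,-0.001,-0.013,-0.01,0.5],[-4.19,1.35,0.41,-0.001,-0.013,-0.01,0.5],[-4.19,1.31,0.47,-0.001,-0.013,-0.01,0.5],[-4.2,1.27,0.52,-0.001,-0.013,-0.01,0.5],[0,0,0,0,0,0,0.5],[0.5,0,3.56,0,0,0,0.5],[0.5,0,3.56,0,0,0,0.5],[0,0,0,0,0,0,0.5]],
  ],
)

```text
clock: 37.98
eef_pos: [0.5639, -0.2953, 0.2171]
tool_rot: [0.735, 0.675, -0.053, 0.046]
force: [0.5, -0.4, -1.0]
grip_width: 0.0096
grip_force: 25.0
```

```bash
python3 -c "
from h import *
st();rail();hang(.032)"
```

```text
37.98 [ 0.5639 -0.2953  0.2171] w 0.0096 gf 25.0 F [ 0.5 -0.4 -1. ]
roof [ 0  0 33 53 54 52 67 52 49 50 64 61 55 50 36 10  0  0  0  0  0  0  0  0
  0  0  0  0  0  0  0  0 18 25]
tab [ 0  0  6 16 16 16  0 16 17 18  4  8 16 19 11  0  0  0  0  0  0  0  0  0
  0  0  0  0  0  0  0  0  0  7]
[[-0.01, 1.75, 0.04, 0, 0.001, 0, 0.5], [-0.01, 1.75, 0.04, 0, 0.001, 0, 0.5], [-0.01, 1.75, 0.04, 0, 0.001, 0, 0.5], [-0.01, 1.75, 0.04, 0, 0.001, 0, 0.5], [0, 0, 0, 0, 0, 0, 0.5], [0, 0, 0, 0, 0, 0, 0.5], [0.14, 0, 0.99, 0, 0, 0, 0.5], [0.14, 0, 0.99, 0, 0, 0, 0.5], [0.14, 0, 0.99, 0, 0, 0, 0.5], [0, 0, 0, 0, 0, 0, 0.5]]
[[0, 0, 0, 0, 0, 0, 0.5]]
```

drive_tool(
  targets=[
    [[0,1.75,0,0,0.001,0,0.5],[0,1.75,0,0,0.001,0,0.5],[0,1.75,0,0,0.001,0,0.5],[0,1.75,0,0,0.001,0,0.5],[0,0,0,0,0,0,0.5],[0,0,0,0,0,0,0.5],[0.14,0,0.99,0,0,0,0.5],[0.14,0,0.99,0,0,0,0.5],[0.14,0,0.99,0,0,0,0.5],[0,0,0,0,0,0,0.5]],
  ],
)

```text
clock: 39.28
eef_pos: [0.6341, -0.3027, 0.1883]
tool_rot: [0.735, 0.674, -0.052, 0.047]
force: [0.1, 0.3, -0.7]
grip_width: 0.0098
grip_force: 25.0
```

drive_tool(
  targets=[
    [[0,0,0,0,0,0,0.5],[0,0,0,0,0,0,0.5]],
  ],
)

```text
clock: 39.52
eef_pos: [0.6346, -0.3029, 0.19]
tool_rot: [0.735, 0.674, -0.051, 0.048]
force: [1.5, 0.4, -2.0]
grip_width: 0.0099
grip_force: 25.0
```

Need ~.186: lower 4 mm and release.

drive_tool(
  targets=[
    [[0.03,0,0.2,0,0,0,0.5],[0.03,0,0.2,0,0,0,0.5],[0,0,0,0,0,0,0.5],[0,0,0,0,0,0,0.5],[0,0,0,0,0,0,0.5]],
  ],
)

```text
clock: 40.15
eef_pos: [0.6345, -0.3028, 0.1856]
tool_rot: [0.735, 0.674, -0.051, 0.048]
force: [-0.1, 0.0, -1.1]
grip_width: 0.0098
grip_force: 25.0
```

drive_tool(
  targets=[
    [[0,0,0,0,0,0,2],[0,0,0,0,0,0,3],[0,0,0,0,0,0,3],[0,0,0,0,0,0,3],[-0.3,0,-3,0,0,0,4],[-0.6,0,-4,0,0,0,5],[-0.6,0,-4,0,0,0,5],[0,-4,0,0,0,0,5],[0,-4,0,0,0,0,5],[0,-4,0,0,0,0,5]],
  ],
)

```text
clock: 41.4
eef_pos: [0.5136, -0.2917, 0.2966]
tool_rot: [0.735, 0.674, -0.051, 0.048]
force: [0.2, -0.8, -0.3]
grip_width: 0.0502
grip_force: 0.0
```

```bash
python3 -c "
from h import *
st();rail()
plan([(.50,-.16,.28,-5.3,0,5)])"
```

```text
41.4 [ 0.5136 -0.2917  0.2966] w 0.0502 gf 0.0 F [ 0.2 -0.8 -0.3]
roof [ 0  0 32 53 54 52 65 50 51 48 63 62 56 54 57 72 52 36 21 18  0  0  0  0
  0  0  0  0  0  0  0  2 77 71]
tab [ 0  0  7 16 16 15  0 16 17 17  4  8 16 19 10  4 19 20 10  0  0  0  0  0
  0  0  0  0  0  0  0  0  0  9]
[[4.36, -0.72, -0.04, 0, 0.047, 0.002, 5], [4.35, -0.72, 0.16, 0, 0.047, 0.002, 5], [4.34, -0.73, 0.37, 0, 0.047, 0.002, 5]]
```

drive_tool(
  targets=[
    [[4.36,-0.72,-0.04,0,0.047,0.002,5],[4.35,-0.72,0.16,0,0.047,0.002,5],[4.34,-0.73,0.37,0,0.047,0.002,5],[5,-1,0,0,0,0,5],[5,-1,0,0,0,0,5],[5,-1,0,0,0,0,5],[5,-1,0,0,0,0,5],[5,-1,0,0,0,0,5],[5,-1,0,0,0,0,5],[0,0,0,0,0,0,5]],
  ],
)

```text
clock: 42.7
eef_pos: [0.4719, 0.1459, 0.2797]
tool_rot: [0.737, 0.675, 0.001, 0.0]
force: [-0.1, -0.4, -0.5]
grip_width: 0.05
grip_force: 0.0
```

```bash
cat > k.py <<'E'
from h import *
np.set_printoptions(precision=4,suppress=True)
st();rail()
t=cap('top','t6'); s=cap('side','s6'); im=cv2.imread('pics/t6.png');im2=cv2.imread('pics/s6.png')
cv2.imwrite('pics/c6.png',np.hstack([cv2.resize(im[150:280,210:390],(554,400)),cv2.resize(im2[150:290,230:316],(246,400))]))
P=cloud(t).reshape(-1,3); V,U=[a.ravel() for a in np.mgrid[0:384,0:512]]
m=(U>205)&(U<290)&(V>226)&(V<260)&(P[:,0]>.455)
def rect(m):
    r=cv2.minAreaRect((P[m,:2]*1000).astype(np.float32)); return m.sum(),np.round(np.r_[r[0],r[1],r[2]],1)
print('kblock',rect(m&(P[:,2]>.038)&(P[:,2]<.052)),'hub',rect(m&(P[:,2]>.024)&(P[:,2]<.036)))
m=(U>340)&(U<390)&(V>170)&(V<250)
print('shelf',rect(m&(P[:,2]>.18)&(P[:,2]<.196)),'rodtip',P[m&(P[:,2]>.255)].mean(0))
E
python3 k.py
```

```text
42.7 [0.4719 0.1459 0.2797] w 0.05 gf 0.0 F [-0.1 -0.4 -0.5]
roof [  0   0  34  53  54  53  64  52  50  51  62  63  56  52  57  71  55  46
  53  67   4   0   0   0   0   0   0   0   0   0   0   4 118 102]
tab [ 0  0  7 16 16 16  0 16 16 18  4  8 17 18 11  4 20 18 17  0  0  0  0  0
  0  0  0  0  0  0  0  0  0  8]
kblock (np.int64(156), array([501.3, -55.7,  59.4,  19.7,  84.6])) hub (np.int64(182), array([497.1, -98.7, 145.1,  40.3,  85.1]))
shelf (np.int64(906), array([ 573.3, -398. ,   42.3,  149.1,   83.6])) rodtip [ 0.6238 -0.4021  0.264 ]
```

View pics/c6.png

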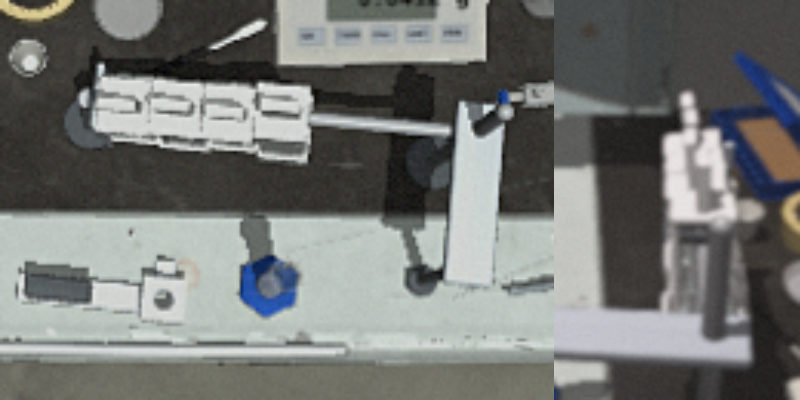

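```bash
cat > rod.py <<'E'
from h import *
from scipy.optimize import least_squares
A=[]
for n in('top','side'):
    c=cap(n); P=cloud(c).reshape(-1,3)
    m=(np.hypot(P[:,0]-.624,P[:,1]+.4035)<.014)&(P[:,2]>.2)&(P[:,2]<.27); Q=P[m]; 
    def f(p,Q=Q):
        d=Q-np.array([p[0],p[1],0]); d[:,2]=np.maximum(Q[:,2]-.261,0); return np.linalg.norm(d,axis=1)-.007
    r=least_squares(f,[.624,-.4035],loss='soft_l1',f_scale=.002); print(n,len(Q),r.x.round(4),np.std(r.fun).round(4)); A.append((f,))
    # image edge measurement of the silhouette
    W=cloud(c)
    for z in(.215,.235,.255):
        u=proj(c,[[.6243,-.4035,z]])[0]; row=int(round(u[1])); 
        zc=(c['Rm']@np.array([.6243,-.4035,z])+c['t'])[2]
        k=np.abs(c['z_map'][row,int(u[0])-12:int(u[0])+13]-zc)<.02
        cols=np.arange(int(u[0])-12,int(u[0])+13)[k]; print(z,'pred u',u.round(1),'cols',cols.min() if len(cols) else None,cols.max() if len(cols) else None,'f/z',round(c['K'][0,0]/zc,0))
E
python3 rod.py; python3 -c "
from h import *
a=-5.4
plan([(.5005,-.064,.2,a,0,4),1,(.5005,-.064,.075,a,0,4,4.5),3])"
```

```text
top 70 [ 0.6252 -0.4041] 0.0008
0.215 pred u [368.4 189.9] cols 364 368 f/z 412.0
0.235 pred u [370.5 188.4] cols 367 370 f/z 419.0
0.255 pred u [372.7 186.9] cols 368 376 f/z 427.0
side 328 [ 0.6233 -0.4036] 0.0007
0.215 pred u [287.1 253.3] cols 283 290 f/z 622.0
0.235 pred u [287.9 243.1] cols 283 291 f/z 632.0
0.255 pred u [288.8 232.6] cols 284 292 f/z 642.0
[[-4.06, 0.93, 1.59, 0, 0, 0, 4], [-4.06, 0.94, 1.59, 0, 0, 0, 4], [-4.06, 0.94, 1.59, 0, 0, 0, 4], [-4.06, 0.94, 1.59, 0, 0, 0, 4], [-4.05, 0.94, 1.59, 0, 0, 0, 4], [0, 0, 0, 0, 0, 0, 4], [0, 0, 4.17, 0, 0, 0, 4], [0, 0, 4.17, 0, 0, 0, 4], [0, 0, 4.17, 0, 0, 0, 4], [0, 0, 0, 0, 0, 0, 4]]
[[0, 0, 0, 0, 0, 0, 4], [0, 0, 0, 0, 0, 0, 4]]
```

drive_tool(
  targets=[
    [[-4.06,0.93,1.59,0,0,0,4],[-4.06,0.94,1.59,0,0,0,4],[-4.06,0.94,1.59,0,0,0,4],[-4.06,0.94,1.59,0,0,0,4],[-4.05,0.94,1.59,0,0,0,4],[0,0,0,0,0,0,4],[0,0,4.17,0,0,0,4],[0,0,4.17,0,0,0,4],[0,0,4.17,0,0,0,4],[0,0,0,0,0,0,4]],
  ],
)

```text
clock: 44.2
eef_pos: [0.4997, -0.0624, 0.0735]
tool_rot: [0.739, 0.674, -0.0, -0.002]
force: [-0.2, -0.4, 0.2]
grip_width: 0.0399
grip_force: 0.0
```

drive_tool(
  targets=[
    [[0,0,0,0,0,0,4],[0,0,0,0,0,0,4]],
  ],
)

```text
clock: 44.45
eef_pos: [0.5016, -0.0632, 0.0766]
tool_rot: [0.739, 0.674, 0.001, 0.002]
force: [0.3, 0.2, 0.5]
grip_width: 0.0401
grip_force: 0.0
```

Run:
```python
from h import *
st()
# keeper still there? block as seen from the side camera, and hub
for n in('side','top'):
    P=cloud(cap(n)).reshape(-1,3)
    for nm,a,b in(('hubtop',.024,.034),('block',.038,.05)):
        m=(P[:,0]>.46)&(P[:,0]<.54)&(P[:,1]>-.19)&(P[:,1]<0)&(P[:,2]>a)&(P[:,2]<b)
        if m.sum()>9:
            r=cv2.minAreaRect((P[m,:2]*1000).astype(np.float32)); print(n,nm,m.sum(),np.round(np.r_[r[0],r[1],r[2]],1),P[m].mean(0).round(4))
plan([(.5005,-.064,.016,-5.4,0,4,3),2])
```

```text
44.45 [ 0.5016 -0.0632  0.0766] w 0.0401 gf 0.0 F [0.3 0.2 0.5]
side hubtop 70 [ 489.3 -105.4  133.1   19.5   78.4] [ 0.4793 -0.1504  0.0294]
side block 64 [501.2 -46.9  41.8  20.3  84.5] [ 0.5019 -0.048   0.0448]
top hubtop 157 [ 492.5 -151.2   39.2   40.5   82.9] [ 0.4918 -0.1523  0.0287]
[[-0.03, -0.03, 2.0, 0.001, 0, 0.001, 4], [-0.03, -0.03, 2.0, 0.001, 0, 0.001, 4], [-0.03, -0.03, 2.0, 0.001, 0, 0.001, 4], [0, 0, 0, 0, 0, 0, 4], [0, 0, 0, 0, 0, 0, 4]]
```

drive_tool(
  targets=[
    [[-0.03,-0.03,2.0,0,0,0,4],[-0.03,-0.03,2.0,0,0,0,4],[-0.03,-0.03,2.0,0,0,0,4],[0,0,0,0,0,0,4],[0,0,0,0,0,0,4],[0,0,0,0,0,0,1],[0,0,0,0,0,0,1],[0,0,0,0,0,0,1],[0,0,0,0,0,0,1],[0,0,0,0,0,0,1]],
  ],
  newtons=50,
)

```text
clock: 45.8
eef_pos: [0.5, -0.0638, 0.0153]
tool_rot: [0.739, 0.674, 0.001, 0.0]
force: [-1.2, 0.4, 6.1]
grip_width: 0.0197
grip_force: 50.0
```

Run:
```python
from h import *
st(); p=get_obs()['eef_pos']; M=R.from_quat(get_obs()['tool_rot']).as_matrix(); print(M.round(3))
h=np.array([.4923,-.1516,0])-p; print('hole in tool',(M.T@h).round(4))
# target above rod
yw=84.8; rod=np.array([.6243,-.4038]); 
d=M.T@h; off=(rot(yw).as_matrix()@d)[:2]; T=rod-off; print('T',T)
z=p[2]
plan([(p[0],p[1],z+.31,-5.4,0,1,4.5),(.47,-.22,z+.31,45,0,1,3.5),(T[0]-.05,T[1]+.02,z+.31,yw,0,1,3.5),2,(T[0],T[1],z+.31,yw,0,1,2),3])
```

```text
45.8 [ 0.5    -0.0638  0.0153] w 0.0197 gf 50.0 F [-1.2  0.4  6.1]
[[ 0.092  0.996  0.002]
 [ 0.996 -0.092  0.   ]
 [ 0.     0.002 -1.   ]]
hole in tool [-0.0882  0.0003  0.0153]
T [ 0.53647541 -0.39615202]
[[0, 0.01, -4.43, 0, 0, 0, 1], [0, 0.01, -4.43, 0, 0, 0, 1], [0, 0.01, -4.43, 0, 0, 0, 1], [0, 0, -4.43, 0, 0, 0, 1], [0, 0, -4.43, 0, 0, 0, 1], [0, 0, -4.43, 0, 0, 0, 1], [0, 0, -4.43, 0, 0, 0, 1], [-2.64, -0.25, 0, 0, 0, -0.147, 1], [-2.57, -0.64, 0, 0, 0, -0.147, 1], [-2.45, -1.01, 0, 0, 0, -0.147, 1]]
[[-2.28, -1.35, 0, 0, 0, -0.147, 1], [-2.06, -1.67, 0, 0, 0, -0.147, 1], [-1.79, -1.95, 0, 0, 0, -0.147, 1], [-2.44, -1.98, 0, 0, 0, -0.139, 1], [-2.14, -2.29, 0, 0, 0, -0.139, 1], [-1.81, -2.57, 0, 0, 0, -0.139, 1], [-1.43, -2.79, 0, 0, 0, -0.139, 1], [-1.03, -2.97, 0, 0, 0, -0.139, 1], [0, 0, 0, 0, 0, 0, 1], [0, 0, 0, 0, 0, 0, 1]]
[[-1.72, -0.51, 0, 0, 0, 0, 1], [-1.72, -0.51, 0, 0, 0, 0, 1], [-1.72, -0.51, 0, 0, 0, 0, 1], [0, 0, 0, 0, 0, 0, 1], [0, 0, 0, 0, 0, 0, 1], [0, 0, 0, 0, 0, 0, 1]]
```

drive_tool(
  targets=[
    [[0,0.01,-4.43,0,0,0,1],[0,0.01,-4.43,0,0,0,1],[0,0.01,-4.43,0,0,0,1],[0,0,-4.43,0,0,0,1],[0,0,-4.43,0,0,0,1],[0,0,-4.43,0,0,0,1],[0,0,-4.43,0,0,0,1],[-2.64,-0.25,0,0,0,-0.147,1],[-2.57,-0.64,0,0,0,-0.147,1],[-2.45,-1.01,0,0,0,-0.147,1]],
  ],
)

```text
clock: 47.05
eef_pos: [0.4846, -0.1427, 0.3245]
tool_rot: [0.572, 0.821, 0.0, -0.0]
force: [0.8, -0.5, -1.8]
grip_width: 0.0198
grip_force: 50.0
```

drive_tool(
  targets=[
    [[-2.28,-1.35,0,0,0,-0.147,1],[-2.06,-1.67,0,0,0,-0.147,1],[-1.79,-1.95,0,0,0,-0.147,1],[-2.44,-1.98,0,0,0,-0.139,1],[-2.14,-2.29,0,0,0,-0.139,1],[-1.81,-2.57,0,0,0,-0.139,1],[-1.43,-2.79,0,0,0,-0.139,1],[-1.03,-2.97,0,0,0,-0.139,1],[0,0,0,0,0,0,1],[0,0,0,0,0,0,1]],
  ],
)

```text
clock: 48.3
eef_pos: [0.4874, -0.3756, 0.3245]
tool_rot: [0.044, 0.999, 0.001, 0.0]
force: [0.3, -0.3, -1.9]
grip_width: 0.0195
grip_force: 50.0
```

drive_tool(
  targets=[
    [[-1.72,-0.51,0,0,0,0,1],[-1.72,-0.51,0,0,0,0,1],[-1.72,-0.51,0,0,0,0,1],[0,0,0,0,0,0,1],[0,0,0,0,0,0,1],[0,0,0,0,0,0,1]],
  ],
)

```text
clock: 49.05
eef_pos: [0.5371, -0.3954, 0.3254]
tool_rot: [0.043, 0.999, 0.0, 0.001]
force: [-0.1, 0.3, -2.1]
grip_width: 0.0196
grip_force: 50.0
```

```bash
cat > hub.py <<'E'
from h import *
st(); o=get_obs(); M=R.from_quat(o['tool_rot']).as_matrix(); print(M.round(3)); p=o['eef_pos']
print('hole by kinematics',(p+M@np.array([-.0882,.0003,.0153])).round(4))
zt=p[2]+.0147-.0  # hub top = underside+.03
for n in('side','top'):
    c=cap(n,'h_'+n); P=cloud(c).reshape(-1,3)
    m=(np.hypot(P[:,0]-.624,P[:,1]+.4035)<.034)&(abs(P[:,2]-zt)<.007)
    Q=P[m]; r=cv2.minAreaRect((Q[:,:2]*1000).astype(np.float32)); print(n,'top face',len(Q),np.round(np.r_[r[0],r[1],r[2]],1),Q[:,2].mean().round(4))
    m=(np.hypot(P[:,0]-.624,P[:,1]+.4035)<.034)&(P[:,2]>zt-.026)&(P[:,2]<zt-.006)
    Q=P[m]; print(n,'sides',len(Q),np.percentile(Q,[1,50,99],axis=0).round(4).tolist() if len(Q) else '')
    u=proj(c,[.624,-.4035,.28])[0].astype(int); im=cv2.imread(f'pics/h_{n}.png'); globals()[n]=cv2.resize(im[u[1]-40:u[1]+40,u[0]-40:u[0]+40],(400,400),interpolation=cv2.INTER_CUBIC); print(u)
cv2.imwrite('pics/hub.png',np.hstack([side,top]))
E
python3 hub.py
```

```text
49.05 [ 0.5371 -0.3954  0.3254] w 0.0196 gf 50.0 F [-0.1  0.3 -2.1]
[[-0.996  0.086  0.001]
 [ 0.086  0.996  0.   ]
 [-0.001  0.    -1.   ]]
hole by kinematics [ 0.625  -0.4027  0.3102]
side top face 470 [ 623.6 -404.2   42.6   40.1   85.6] 0.339
side sides 472 [[0.5913, -0.4256, 0.3144], [0.6159, -0.4224, 0.3222], [0.6411, -0.3914, 0.3338]]
[289 218]
top top face 180 [ 626.  -400.1   34.8   40.7   84.1] 0.339
top sides 126 [[0.5983, -0.4106, 0.3146], [0.6248, -0.3833, 0.3203], [0.6453, -0.3707, 0.3332]]
[375 184]
```

View pics/hub.png

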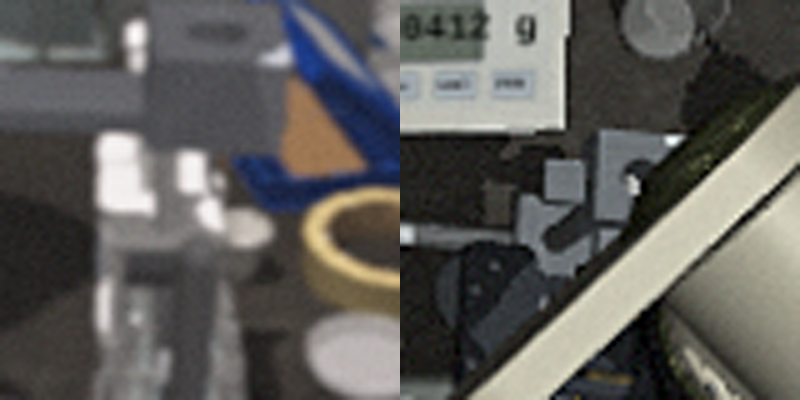

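drive_tool(
  targets=[
    [[0.05,-0.08,1,0,0,0,1],[0,0,1.5,0,0,0,1],[0,0,1,0,0,0,1],[0,0,0.5,0,0,0,1],[0,0,0.3,0,0,0,1],[0,0,0.3,0,0,0,1],[0,0,0,0,0,0,1],[0,0,0,0,0,0,1]],
  ],
)

```text
clock: 50.15
eef_pos: [0.5371, -0.3966, 0.2791]
tool_rot: [0.043, 0.999, 0.0, 0.001]
force: [-1.0, -0.2, -2.9]
grip_width: 0.0197
grip_force: 50.0
```

drive_tool(
  targets=[
    [[0,0,0.3,0,0,0,1],[0,0,0.3,0,0,0,1],[0,0,0.3,0,0,0,1],[0,0,0,0,0,0,1],[0,0,0,0,0,0,1]],
  ],
)

```text
clock: 50.78
eef_pos: [0.5371, -0.3967, 0.2699]
tool_rot: [0.043, 0.999, 0.0, 0.001]
force: [-0.1, -0.3, -1.2]
grip_width: 0.0196
grip_force: 50.0
```

drive_tool(
  targets=[
    [[0,0,0.5,0,0,0,1],[0,0,0.5,0,0,0,1],[0,0,0.5,0,0,0,1],[0,0,0.5,0,0,0,1],[0,0,0,0,0,0,1]],
  ],
)

```text
clock: 51.4
eef_pos: [0.537, -0.3965, 0.2493]
tool_rot: [0.043, 0.999, 0.001, 0.0]
force: [-0.1, -0.3, -2.0]
grip_width: 0.0194
grip_force: 50.0
```

drive_tool(
  targets=[
    [[0,0,0.6,0,0,0,1],[0,0,0.6,0,0,0,1],[0,0,0.6,0,0,0,1],[0,0,0.6,0,0,0,1],[0,0,0.6,0,0,0,1],[0,0,0,0,0,0,1]],
  ],
)

```text
clock: 52.15
eef_pos: [0.537, -0.3965, 0.2192]
tool_rot: [0.043, 0.999, 0.001, 0.0]
force: [0.4, 0.1, -1.4]
grip_width: 0.0198
grip_force: 50.0
```

drive_tool(
  targets=[
    [[0,0,0.5,0,0,0,1],[0,0,0.5,0,0,0,1],[0,0,0.3,0,0,0,1],[0,0,0.1,0,0,0,1],[0,0,0.1,0,0,0,1],[0,0,0,0,0,0,1],[0,0,0,0,0,0,1]],
  ],
)

```text
clock: 53.02
eef_pos: [0.5372, -0.3966, 0.2049]
tool_rot: [0.043, 0.999, 0.0, 0.001]
force: [-0.1, 1.1, -2.6]
grip_width: 0.0195
grip_force: 50.0
```

drive_tool(
  targets=[
    [[0,0,0.1,0,0,0,1],[0,0,0.1,0,0,0,1],[0,0,0,0,0,0,1],[0,0,0,0,0,0,1]],
  ],
)

```text
clock: 53.52
eef_pos: [0.5372, -0.3966, 0.2034]
tool_rot: [0.043, 0.999, -0.0, 0.001]
force: [-1.6, 1.5, 5.3]
grip_width: 0.019
grip_force: 50.0
```

drive_tool(
  targets=[
    [[0,0,-0.05,0,0,0,1],[0,0,0,0,0,0,2.3],[0,0,0,0,0,0,3],[0,0,0,0,0,0,4],[0,0,0,0,0,0,4],[0,0,-2,0,0,0,4],[0,0,-4,0,0,0,4],[0,0,-5,0,0,0,4],[4,0,0,0,0,0,4],[4,2,0,0,0,0,4]],
  ],
)

```text
clock: 54.78
eef_pos: [0.458, -0.3703, 0.3131]
tool_rot: [0.043, 0.999, -0.0, 0.001]
force: [0.7, -0.7, 0.0]
grip_width: 0.0398
grip_force: 0.0
```

drive_tool(
  targets=[
    [[4,4,0,0,0,0,4],[2,5,0,0,0,0,4],[0,5,0,0,0,0,4],[0,5,0,0,0,0,4],[0,5,0,0,0,0,4],[0,5,0,0,0,0,4],[0,5,0,0,0,0,4],[0,5,0,0,0,0,4],[0,0,0,0,0,0,4],[0,0,0,0,0,0,4]],
  ],
)

```text
clock: 56.02
eef_pos: [0.4327, 0.0236, 0.3135]
tool_rot: [0.043, 0.999, 0.0, 0.001]
force: [-0.4, -0.5, -0.2]
grip_width: 0.0396
grip_force: 0.0
```

Run:
```python
from h import *
st();rail()
t=cap('top','t7'); s=cap('side','s7'); im=cv2.imread('pics/t7.png');im2=cv2.imread('pics/s7.png')
cv2.imwrite('pics/c7.png',np.hstack([cv2.resize(im[150:280,210:390],(554,400)),cv2.resize(im2[150:290,230:316],(246,400))]))
P=cloud(t).reshape(-1,3)
for nm,a,b in(('arm',.192,.203),('hub',.211,.224),('block',.227,.239)):
    m=(P[:,0]>.46)&(P[:,0]<.66)&(P[:,1]>-.44)&(P[:,1]<-.35)&(P[:,2]>a)&(P[:,2]<b)
    r=cv2.minAreaRect((P[m,:2]*1000).astype(np.float32)); print(nm,m.sum(),np.round(np.r_[r[0],r[1],r[2]],1),P[m,2].mean().round(4))
```

```text
56.02 [0.4327 0.0236 0.3135] w 0.0396 gf 0.0 F [-0.4 -0.5 -0.2]
roof [ 0  0 31 51 54 53 65 52 49 51 63 64 57 53 57 71 56 50 51 59  4  0  0  0
  0  0  0  0  0  0 17 33 86 67]
tab [ 0  0  7 16 16 16  0 16 18 18  4  7 15 19 11  4 16 20 16  0  0  0  0  0
  0  0  0  0  0  0  0  0 14 12]
arm 375 [ 569.9 -399.4  153.2   56.7    6.7] 0.1971
hub 267 [ 573.9 -399.2   41.6  145.4   84.4] 0.2174
block 218 [ 563.9 -398.2   20.8  125.5   85.9] 0.2323
```

View pics/c7.png

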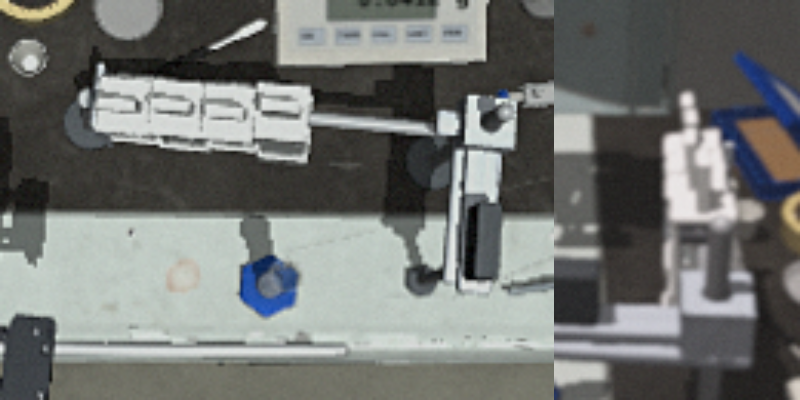

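The keeper lies flat over the rod with its arm along the shelf and its nose over the bar. The four carriers hang in a row from the stop and the cylinder stands clear.

```bash
python3 -c "
from h import *
print(close_job())"
```

```text
the job is handed in; nothing more can be done
None
```

The job is handed in at about 56 s of the 192 s allowed: the cylinder stands upright clear of the bar, all four carriers hang in a row from the stop, and the keeper lies flat over the rod; the final camera check showed all of this, but handing in returned no verdict.

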